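# Load the sample tins into the drop-tube magazine

## Task

Load the three sample tins into the drop-tube magazine in the order blue, white, orange: slide each one along the deck, without lifting it, until it drops through the green-ringed mouth; a tin tips as it goes over the rim and may hang there tilted, then press its raised edge down until it drops. They must end stacked flat in the tube, lids up, blue at the bottom and orange on top, with everything else on the deck and bench left standing where it is.

Things in the scene. Friction and masses are not known exactly. Their poses are not given: they have to be found in the camera images.
- mouth (a point): centre of the drop tube's round mouth, level with the deck's top, marked by a green ring: a bevelled hole of 100 mm diameter in the deck. Below it a clear upright tube of 102 mm bore goes down to a closed floor 156 mm below the deck; three stacked tins fill it, the last lid 6 mm below the deck. Axes as the deck's, z up.
- station: fixed loading station: a level grey deck on legs, 360 mm along its x, 700 mm along its y, its top 164 mm above the bench; an 8 mm wide aluminium lip round its edge stands 8 mm above the deck. Origin on the bench under the deck's middle, z up; the mouth's centre is 50 mm from the middle towards +x.
- tin_blue_center (a point): a squat round sample tin with a blue lid on top, 94 mm diameter, 50 mm tall, 130 to 350 g; this point is its centre, half-way up, 25 mm above its flat underside; its z axis points up out of the lid. It starts upright on the deck, and is too wide for a gripper. Slides easily (friction 0.16 to 0.24 on deck and tube). Hung tilted in the mouth, it drops when its raised edge is pressed with 10 to 20 N.
- tin_white_center (a point): a squat round sample tin with a white lid on top, 94 mm diameter, 50 mm tall, 130 to 350 g; this point is its centre, half-way up, 25 mm above its flat underside; its z axis points up out of the lid. It starts upright on the deck, and is too wide for a gripper. Slides easily (friction 0.16 to 0.24 on deck and tube). Hung tilted in the mouth, it drops when its raised edge is pressed with 10 to 20 N.
- tin_orange_center (a point): a squat round sample tin with an orange lid on top, 94 mm diameter, 50 mm tall, 130 to 350 g; this point is its centre, half-way up, 25 mm above its flat underside; its z axis points up out of the lid. It starts upright on the deck, and is too wide for a gripper. Slides easily (friction 0.16 to 0.24 on deck and tube). Hung tilted in the mouth, it drops when its raised edge is pressed with 10 to 20 N.
- tip_box_center (a point): small yellow pipette-tip box standing loose on the deck, 66 mm along its own x, 50 mm along its own y, 48 mm tall; this point is its centre, 24 mm above the deck. An obstacle, to be left in place.
- jar_center (a point): small amber jar with a red cap standing loose on the deck, 52 mm diameter, 48 mm tall; this point is its centre, 24 mm above the deck. An obstacle, to be left in place.
- weight_center (a point): brass knobbed weight standing loose on the deck near its far edge, 38 mm diameter, 42 mm tall; this point is its centre, 21 mm above the deck. An obstacle, to be left in place.
- reagent_bottle: clear bottle with a blue cap on the bench beside the deck, 72 mm diameter, 165 mm tall; origin at the centre of its underside. To be left in place.
- wash_bottle: blue bottle with a red cap on the bench on the other side of the deck, 80 mm diameter, 175 mm tall; origin at the centre of its underside. To be left in place.
- beaker: open glass beaker on the bench, 72 mm diameter, 90 mm tall; origin at the centre of its underside. To be left in place.
Things that resemble listed ones, but are neither listed nor needed, are in the scene too. Leave any pink look-alike of the part that bears tin_blue_center alone. What is shaped like the part that bears tin_white_center but turquoise is not meant.

How it is judged:
By the outcome, as a careful person would: the job done as asked, in the order asked, and still so for the second after the job is handed in, with the robot touching nothing.
It also fails if it takes over 67 s, if anything falls off the work surface, if the arm or the gripper's body presses on something with over 40 N, if the wrist force passes 120 N, or if a joint passes its speed limit or range.

## Robot

A 6-joint arm with a two-finger parallel gripper is mounted at the origin on the work surface. World frame = base frame: x ahead of the robot, y to its left, z up, the work surface at z = 0. Lengths are in m, angles in rad, forces in N, time in s.
With the tool pointing down it reaches from about 0.325 to 0.775 m from the base axis. Payload 9.3 kg.
Tool frame: the origin (TCP) lies at the very end of the fingers, on their centre line; the grasp point (between the pads) lies 19 mm behind it; z points along the fingers, x is the direction in which the jaws open and shut, and the axes are right-handed (so a half turn about z gives the same grasp; the last joint's range is limited). The gripper opens to 85 mm and grips with 20 to 120 N. Pads are 22 mm wide; open, the fingers measure 114 mm over their backs; the gripper's body (76 mm by 85 mm) begins 54 mm behind the grasp point. The pads swing forward as they close: fully open they stand 13 mm farther back than shut.
Start: joints at [1.169, 0.259, 0.021, 1.334, 0, 1.418], TCP at [0.135, 0.533, 0.206] pointing down, gripper open.
Joint ranges: [-3.04, 3.04], [-0.91, 1.82], [-1.04, 1.36], [-1.92, 1.95], [-1.52, 1.45], [-3.14, 3.14]. Speed limits (rad/s): [2.22, 2.22, 2.79, 3.14, 3.14, 3.14].

## Interface

Orientations are given as a unit quaternion [w, x, y, z].
In Python, from workcell import r, imaging gives the robot as it stands.
- The arm moves only by the tool servo_tool, never from a script. Its argument "series" is a list of rows, each a list of 5 numbers: the gripper's target within -1 to 1 (fully open at 1, half-way at 0, shut at -1), then the shift along the tool's x, y, z normalised to -1 to 1, where 1 is 60 mm, then the turn about the tool's z normalised to -1 to 1, where 1 is 0.1 rad. A call has 1 to 20 rows; each row shifts and turns the pose as measured when the row begins, along the tool's axes as they then stand; what a row does not reach is not made up. A row lasts 1/8 s, in which the tool goes at most 62.5 mm and 10.7 degrees, less where a joint would pass 70% of its speed; a pose out of reach is approached as far as the arm can. A call with a number of a shift or a turn outside -1 to 1 is refused whole. A call with a gripper value outside its range is refused whole. The fingers move at their own pace and stop on an object; "squeeze" is the grip in N (left out, the last holds). Time passes only in rows, so rows that do not move let the fingers close. It gives the time, the measured TCP pose, the force and the opening at its end, in the units of the state.
- r.observe(): the state, without advancing time (a new reading comes with each control period).
- imaging.read_camera(name): name is "scene" or "side" or "wrist"; returns the picture (420x560x3 uint8, blue, green, red); there is no depth.
- imaging.camera_params(name): a dict with "camera_matrix" (3x3 intrinsics, pixels), "k1" (the pictures are not rectified: a ray, as slopes to the right and down, at radius r is drawn at 1 + k1 r^2 times it, then the intrinsics apply), "pose" (4x4, takes a point from camera to world coordinates). Camera axes: x right, y down, z forward; pixel columns grow to the right and rows downward; lengths in m; the calibration is good to about 2 mm. A picture is of the moment at which its call begins: read the wrist's pose just before it. camera_params takes no time and is no camera call; for the wrist camera it gives the pose at the moment of the call.
- r.sign_off(): hands the job in, once; it reports no verdict.
The state is a dict: "time_s": time; "joints": joint angles; "joint_velocities": joint speeds; "tau": joint torques, N m; "ee_pos": TCP position; "eef_rot": TCP orientation; "force": force on the tool from outside, world axes, zero at the start; "moment": the same for the moment, N m; "finger_gap": opening from 0.0 (shut) to 1.0 (fully open).
Only numpy, scipy, OpenCV 4.12 (cv2) and the standard library are available. Lean on these libraries where they do the work, as an engineer would, in place of code of your own. Each camera call takes 0.05 s, during which the arm holds its last target. There are 200 camera calls.

## Working session

There is one attempt and no reset: what is moved stays moved. The work goes in short steps, Python scripts to look and compute and a tool call to move; the robot and the scene stay as the last step left them, time stands still between calls to the robot, and variables do not carry over. Pictures are saved under pics/ and viewed, about 8 in all and at most 12, crops included, and the job is handed in when it is done.

Besides the shell and the picture viewer there is one more tool, called after "Emit:" in YAML: its name, and indented under it one key for each argument. servo_tool: Moves the arm, as the interface text tells. Scaled input: -1 to 1 covers 60 mm each way for a shift and 0.1 rad each way for a turn. Its arguments: {"type":"object","properties":{"series":{"type":"array"},"squeeze":{"type":"number"}},"required":["series"]}

```bash
mkdir -p pics; python3 - <<'E'
from workcell import r, imaging
import cv2
s=r.observe();print({k:s[k] for k in('time_s','ee_pos','eef_rot','force','finger_gap')})
for n in('scene','side'):
    im=imaging.read_camera(n);cv2.imwrite(f'pics/{n}0.png',im)
    p=imaging.camera_params(n);print(n,p['camera_matrix'],p['k1'],p['pose'])
E
```

```text
{'time_s': 0.0, 'ee_pos': array([0.1353126 , 0.53278098, 0.2056647 ]), 'eef_rot': array([ 3.20195994e-04,  7.89375745e-01,  6.13910003e-01, -5.81820099e-04]), 'force': array([-0.27221124,  0.00997448,  0.26911712]), 'finger_gap': 0.9996349703207822}
scene [[400.19117675   0.         282.66497407]
 [  0.         400.19117675 210.092061  ]
 [  0.           0.           1.        ]] -0.03780652522447208 [[-0.53379179  0.64379623 -0.54826338  1.19222313]
 [ 0.84560361  0.40988939 -0.34197254  0.44378676]
 [ 0.00456671 -0.64615563 -0.76319201  1.06996717]
 [ 0.          0.          0.          1.        ]]
side [[417.00848759   0.         277.54011445]
 [  0.         417.00848759 210.34965674]
 [  0.           0.           1.        ]] -0.06227021863725478 [[ 0.9984352  -0.0447013   0.03359986  0.4504191 ]
 [-0.05589002 -0.77767824  0.62617319 -0.95736606]
 [-0.00186088 -0.62707125 -0.77895968  1.3286076 ]
 [ 0.          0.          0.          1.        ]]
```

View pics/scene0.png

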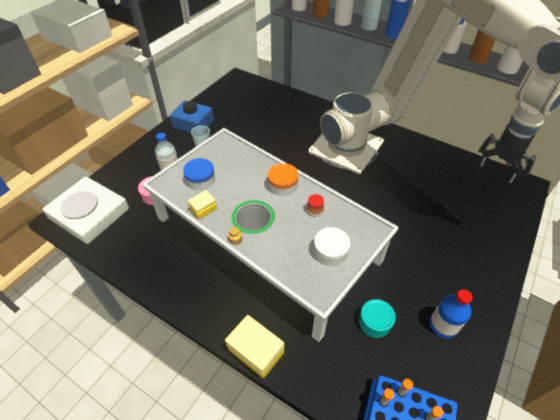

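View pics/side0.png

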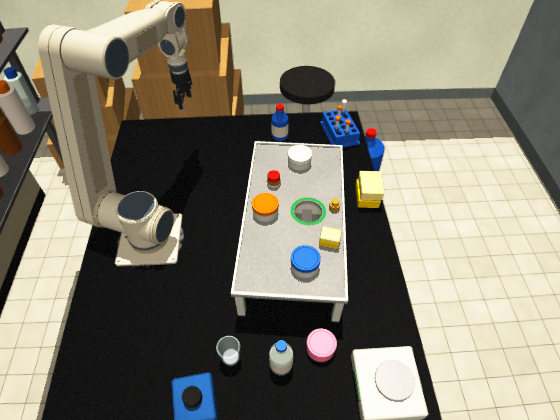

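The scene shows three tins on the deck. In the scene and side views, blue is at (199,172)/(306,258), white at (332,243)/(300,155) and orange at (283,178)/(265,203). The green mouth is at (253,216)/(309,211), the tip box at (203,204)/(330,238), the jar at (316,204)/(273,178) and the weight at (235,235)/(335,205).

The look-alikes are both off the deck on the bench: pink (150,190)/(321,345) and turquoise (378,318). The tins standing on the deck are the ones meant.

```bash
cat > h.py <<'E'
import numpy as np, cv2
from workcell import r, imaging
def ray(p,uv):
    K=p['camera_matrix'];d=(np.asarray(uv,float).reshape(-1,2)-K[:2,2])/[K[0,0],K[1,1]]
    s=d.copy()
    for _ in range(20): s=d/(1+p['k1']*(s**2).sum(1,keepdims=True))
    T=p['pose'];v=np.c_[s,np.ones(len(s))]@T[:3,:3].T
    return T[:3,3],v/np.linalg.norm(v,axis=1,keepdims=True)
def plane(p,uv,z):
    o,v=ray(p,uv);return o+v*((z-o[2])/v[:,2:])
def proj(p,X):
    T=p['pose'];c=(np.atleast_2d(X)-T[:3,3])@T[:3,:3];s=c[:,:2]/c[:,2:]
    s=s*(1+p['k1']*(s**2).sum(1,keepdims=True));K=p['camera_matrix']
    return s*[K[0,0],K[1,1]]+K[:2,2]
def tri(rays):
    A=np.zeros((3,3));b=np.zeros(3)
    for o,v in rays:
        P=np.eye(3)-np.outer(v[0],v[0]);A+=P;b+=P@o
    X=np.linalg.solve(A,b);return X,[np.linalg.norm((np.eye(3)-np.outer(v[0],v[0]))@(X-o))*1e3 for o,v in rays]
def mask(im,c):
    h,s,v=[a.astype(int) for a in cv2.split(cv2.cvtColor(im,cv2.COLOR_BGR2HSV))]
    return {'blue':(h>100)&(h<125)&(s>150)&(v>90),'orange':(h>5)&(h<17)&(s>180)&(v>130),'white':(s<40)&(v>195),
     'green':(h>50)&(h<75)&(s>120)&(v>60),'yellow':(h>22)&(h<34)&(s>60)&(v>150),'red':((h<5)|(h>174))&(s>150)&(v>90),'brass':(h>12)&(h<27)&(s>120)&(v>80)}[c].astype(np.uint8)
def cent(im,c,uv,rad=26):
    m=mask(im,c);w=np.zeros_like(m);cv2.circle(w,tuple(map(int,uv)),rad,1,-1)
    n,l,st,ce=cv2.connectedComponentsWithStats(m*w)
    i=1+np.argmax(st[1:,4]);q=(l==i).astype(np.uint8)
    cs,_=cv2.findContours(q,cv2.RETR_EXTERNAL,cv2.CHAIN_APPROX_NONE);ct=max(cs,key=len)[:,0,:]
    e=cv2.fitEllipse(ct);return np.array(e[0]),e,ct
E
python3 - <<'E'
from h import *
I={n:cv2.imread(f'pics/{n}0.png') for n in('scene','side')};P={n:imaging.camera_params(n) for n in I}
for name,c,a,b,ra in [('blue','blue',(199,170),(306,257),24),('white','white',(332,242),(300,155),22),('orange','orange',(283,176),(265,203),22),('mouth','green',(253,216),(309,211),30),('jarcap','red',(316,202),(273,177),14),('box','yellow',(203,204),(330,238),18),('weight','brass',(235,235),(335,205),12)]:
    try:
        e1=cent(I['scene'],c,a,ra);e2=cent(I['side'],c,b,ra)
        X,res=tri([ray(P['scene'],e1[0]),ray(P['side'],e2[0])])
        print(name,e1[0].round(1),np.round(e1[1][1],1),e2[0].round(1),np.round(e2[1][1],1),X.round(4),np.round(res,1))
        z={'mouth':.164,'jarcap':.212,'box':.212,'weight':.206}.get(name,.214)
        for n,e in(('scene',e1),('side',e2)):
            Q=plane(P[n],e[2],z)[:,:2].astype(np.float32);(cx,cy),R=cv2.minEnclosingCircle(Q);print('   ',n,round(cx,4),round(cy,4),'R',round(R,4))
    except Exception as ex: print(name,ex)
for n,u in(('scene',[(228,132),(395,230),(322,314),(147,186)]),('side',[(252,143),(343,147),(346,294),(236,290)])):
    print(n,plane(P[n],u,.172).round(3).tolist())
m=np.hstack([cv2.resize(I['scene'][120:320,130:400],None,fx=1.48,fy=1.48),cv2.resize(I['side'][130:328,190:390],None,fx=1.5,fy=1.5)[:296]])
cv2.imwrite('pics/crop1.png',cv2.resize(m,None,fx=1.14,fy=1.14))
E
```

```text
blue [198.3 169.8] [22.2 28.8] [305.1 258.6] [25.8 29. ] [ 0.5737 -0.253   0.2038] [1.7 1.7]
    scene 0.5789 -0.2444 R 0.0514
    side 0.5742 -0.2591 R 0.0493
white [333.5 239.9] [34.2 42.2] [299.9 158.6] [34. 46.] [0.5916 0.2187 0.1942] [12.4 12.4]
    scene 0.5894 0.2301 R 0.0646
    side 0.6005 0.1958 R 0.1057
orange [283.  175.5] [22.9 29.6] [264.2 196.7] [30.6 35.6] [ 0.4596 -0.0074  0.2203] [5.8 5.8]
    scene 0.4575 -0.0104 R 0.0522
    side 0.4586 -0.0429 R 0.0442
mouth [252.8 216.4] [31.3 41.5] [307.9 210.9] [26.3 34.3] [ 0.6081 -0.0256  0.16  ] [1.9 1.9]
    scene 0.6073 -0.0237 R 0.062
    side 0.609 -0.028 R 0.0628
jarcap [315.5 201.3] [13.5 14.6] [273.4 175.5] [10.9 11.5] [0.4916 0.1168 0.2021] [1.9 1.9]
    scene 0.4967 0.1216 R 0.0265
    side 0.4929 0.1061 R 0.0286
box [202.4 204.2] [25.2 26.8] [330.1 235. ] [19.9 26.4] [ 0.6686 -0.159   0.1919] [0.6 0.6]
    scene 0.68 -0.1462 R 0.0549
    side 0.6626 -0.1807 R 0.046
weight [234.7 235.6] [12.4 16. ] [334.1 205. ] [ 9.8 13.6] [ 0.7025 -0.0189  0.1783] [1.3 1.3]
    scene 0.7142 -0.0049 R 0.0279
    side 0.6941 -0.0395 R 0.0311
scene [[0.345, -0.314, 0.172], [0.439, 0.349, 0.172], [0.774, 0.297, 0.172], [0.691, -0.366, 0.172]]
side [[0.416, 0.333, 0.172], [0.785, 0.287, 0.172], [0.692, -0.369, 0.172], [0.354, -0.336, 0.172]]
```

View pics/crop1.png

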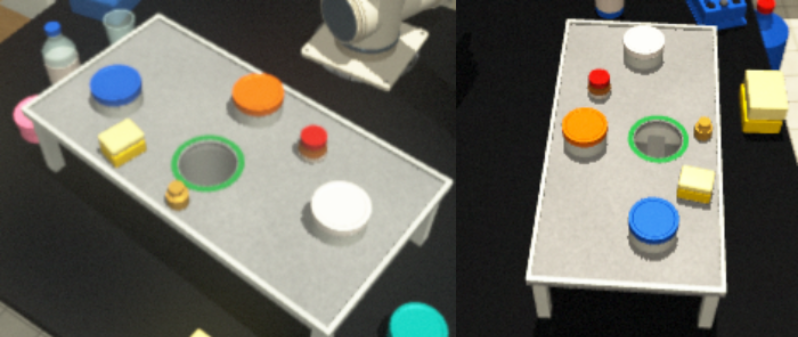

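Emit:
servo_tool:
  series:
    - [0,0,0,-0.8,0]
    - [0,-0.4,0.6,-0.8,0]
    - [0,-0.48,0.77,-0.3,0]
    - [0,-0.48,0.77,0,0]
    - [0,-0.48,0.77,0,0]
    - [0,-0.48,0.77,0,0]
    - [0,-0.48,0.77,0,0]
    - [0,-0.48,0.77,0,0]
    - [0,-0.48,0.77,0,0]
    - [0,-0.48,0.77,0,0]
    - [0,-0.48,0.77,0,0]
    - [0,-0.3,0.4,0,0]

```text
time_s: 1.6
ee_pos: [0.5325, 0.1123, 0.3197]
eef_rot: [0.001, 0.788, 0.616, -0.004]
force: [0.2, 0.5, 0.6]
finger_gap: 0.499
```

Emit:
servo_tool:
  series:
    - [0,0,0,0,1]
    - [0,0,0,0,1]
    - [0,0,0,0,1]
    - [0,0,0,0,1]
    - [0,0,0,0,1]
    - [0,0,0,0,1]
    - [0,0,0,0,1]
    - [0,0,0,0,1]
    - [0,0,0,0,1]
    - [0,0,0,0,1]
    - [0,0,0,0,1]
    - [0,0,0,0,1]
    - [0,0,0,0,1]
    - [0,0,0,0,1]
    - [0,0,0,0,0.7]
    - [0,0,0,0,0]

```text
time_s: 3.6
ee_pos: [0.5328, 0.109, 0.3121]
eef_rot: [0.005, 0.995, -0.098, -0.01]
force: [-0.4, 0.5, 0.3]
finger_gap: 0.499
```

```bash
python3 - <<'E'
from h import *
s=r.observe();print(s['time_s'],s['ee_pos'],s['eef_rot'],s['joints'].round(3),s['finger_gap'])
p=imaging.camera_params('wrist');im=imaging.read_camera('wrist');cv2.imwrite('pics/w1.png',im);np.save('pics/w1.npy',p,allow_pickle=True)
print(p['pose'].round(4),p['k1'],p['camera_matrix'])
E
```

```text
3.6 [0.53282225 0.10897278 0.31210373] [ 0.004742    0.99511751 -0.09810455 -0.00970281] [ 0.051  0.258  0.286  1.62  -0.006  1.819] 0.4988204407567855
[[ 0.9804 -0.1808 -0.078   0.5511]
 [-0.1961 -0.9326 -0.3029  0.187 ]
 [-0.018   0.3123 -0.9498  0.478 ]
 [ 0.      0.      0.      1.    ]] -0.04046366106175454 [[294.85125157   0.         279.55185238]
 [  0.         294.85125157 209.78870017]
 [  0.           0.           1.        ]]
```

View pics/w1.png

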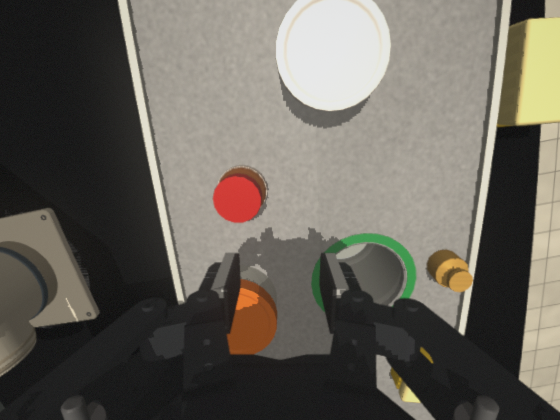

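Emit:
servo_tool:
  series:
    - [0,0.15,0.9,0,-0.5]
    - [0,0.15,0.9,0,0]
    - [0,0.15,0.9,0,0]
    - [0,0.15,0.9,0,0]
    - [0,0.15,0.9,0,0]
    - [0,0,0,0,0]

```text
time_s: 4.4
ee_pos: [0.5373, -0.1719, 0.3124]
eef_rot: [0.004, 0.998, -0.065, -0.011]
force: [0.5, 1.1, -1.0]
finger_gap: 0.499
```

```bash
python3 - <<'E'
from h import *
s=r.observe();print(s['time_s'],s['ee_pos'],s['eef_rot'],s['joints'].round(3),s['finger_gap'])
p=imaging.camera_params('wrist');im=imaging.read_camera('wrist');cv2.imwrite('pics/w2.png',im);np.save('pics/w2.npy',p,allow_pickle=True)
E
```

```text
4.4 [ 0.53726241 -0.17190283  0.31239207] [ 0.00408178  0.99784186 -0.06464612 -0.01076263] [-0.449  0.293  0.337  1.631 -0.016  1.251] 0.4993928696835625
```

View pics/w2.png

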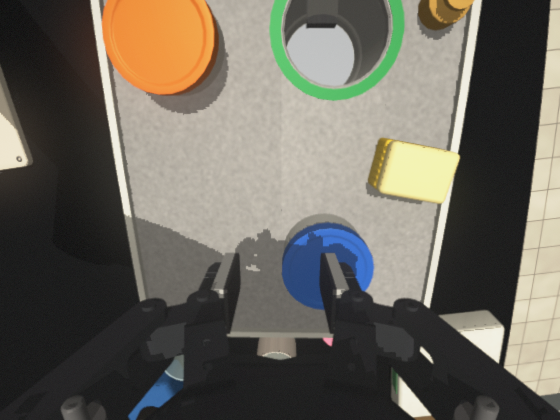

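```bash
cat > meas.py <<'E'
from h import *
from scipy.optimize import least_squares
def fit(tag,c,uv,rad,z,outer=True):
    im=cv2.imread(f'pics/{tag}.png');p=np.load(f'pics/{tag}.npy',allow_pickle=True).item()
    _,_,ct=cent(im,c,uv,rad);ct=cv2.convexHull(ct.astype(np.int32))[:,0,:]
    k=(ct[:,1]>3)&(ct[:,1]<416);ct=ct[k]
    Q=plane(p,ct,z)[:,:2]
    f=lambda v:np.hypot(Q[:,0]-v[0],Q[:,1]-v[1])-v[2]
    s=least_squares(f,[*Q.mean(0),.047],loss='soft_l1',f_scale=.001)
    print(tag,c,s.x.round(4),'rms',np.sqrt(np.median(f(s.x)**2)).round(4),len(ct));return s.x
E
python3 - <<'E'
from meas import *
m1=fit('w1','green',(363,275),62,.164);m2=fit('w2','green',(337,30),75,.164)
fit('w1','white',(333,52),62,.214);fit('w2','orange',(160,38),62,.214);fit('w2','blue',(328,266),48,.214);fit('w1','red',(238,199),26,.212)
p1,p2=[np.load(f'pics/{t}.npy',allow_pickle=True).item() for t in('w1','w2')]
print('box top',plane(p2,[(390,139),(459,154),(441,203),(379,187)],.212).round(4)[:,:2].tolist())
print('weight top',plane(p1,[(460,281)],.206),plane(p1,[(447,264)],.185))
print('mouth tri',tri([ray(p1,proj(p1,[*m1[:2],.164])),ray(p2,proj(p2,[*m2[:2],.164]))]))
print('lip L',plane(p2,[(104,100),(136,280)],.172)[:,:2].tolist(),plane(p1,[(133,50),(175,270)],.172)[:,:2].tolist(),'R',plane(p2,[(460,120),(435,270)],.172)[:,:2].tolist(), 'end',plane(p2,[(250,333),(320,333)],.172)[:,:2].tolist())
E
```

```text
w1 green [ 0.6086 -0.0215  0.0614] rms 0.0003 23
w2 green [ 0.6077 -0.0229  0.0628] rms 0.0001 31
w1 white [0.598  0.2275 0.0462] rms 0.0001 39
w2 orange [ 0.4557 -0.0171  0.0461] rms 0.0002 31
w2 blue [ 0.5736 -0.2476  0.0457] rms 0.0003 36
w1 red [0.492  0.1208 0.0229] rms 0.0003 32
box top [[0.6391, -0.1256], [0.7009, -0.1463], [0.6862, -0.1908], [0.6282, -0.1681]]
weight top [[ 0.70139093 -0.0142818   0.206     ]] [[ 0.69838328 -0.00460671  0.185     ]]
mouth tri (array([ 0.60845635, -0.02247856,  0.16240023]), [np.float64(0.4137928116294546), np.float64(0.41379281162951637)])
lip L [[0.37138421572321645, -0.054746129955716975], [0.3465545624115777, -0.2591336733545852]] [[0.4201843900164464, 0.27333869863197624], [0.3891607165760689, 0.03924408689371586]] R [[0.7229096842172495, -0.12013879104530895], [0.7029547972226369, -0.2878247967082343]] end [[0.4723154801060818, -0.35156779086192186], [0.5611543176767311, -0.3616649391202233]]
```

Emit:
servo_tool:
  series:
    - [0.4,0.27,0.71,0,-0.1]
    - [0.4,0.27,0.71,0,0]
    - [0.4,0.27,0.71,0,0]
    - [0.4,0,0,0.3,0]
    - [0.4,0,0,0.4,0]
    - [0.4,0,0,0,0]

```text
time_s: 5.2
ee_pos: [0.5725, -0.2993, 0.2711]
eef_rot: [0.003, 0.999, -0.052, -0.01]
force: [-0.4, -0.5, 0.6]
finger_gap: 0.7
```

```bash
cat > st.py <<'E'
from h import *
M=np.array([.608,-.022]);a=np.deg2rad(-7.9);ex=np.array([np.cos(a),np.sin(a)]);ey=np.array([-ex[1],ex[0]])
def st():
    s=r.observe();q=s['eef_rot'];d=s['ee_pos'][:2]-M
    print('t',round(s['time_s'],2),'deck xyz mm',(1e3*np.array([d@ex,d@ey,s['ee_pos'][2]-.164])).round(1),'yaw rel deck deg',round(np.rad2deg(2*np.arctan2(q[2],q[1])-a),2),'q',q.round(4),'F',s['force'].round(1),'gap mm',round(85*s['finger_gap'],1),'j',s['joints'].round(2))
if __name__=='__main__': st()
E
python3 st.py
```

```text
t 5.2 deck xyz mm [   2.9 -279.5  107.1] yaw rel deck deg 1.96 q [ 0.0031  0.9986 -0.0518 -0.0097] F [-0.4 -0.5  0.6] gap mm 59.5 j [-0.6   0.44  0.46  1.6  -0.02  1.07]
```

Emit:
servo_tool:
  series:
    - [0.4,-0.08,0.12,0.4,0.4]
    - [0.4,0,0,0.5,0]
    - [0.4,0,0,0.4,0]
    - [0.4,0,0,0,0]

```text
time_s: 5.7
ee_pos: [0.5678, -0.3026, 0.1974]
eef_rot: [0.005, 0.998, -0.069, -0.007]
force: [0.6, 0.6, 0.6]
finger_gap: 0.698
```

```bash
python3 st.py
```

```text
t 5.7 deck xyz mm [  -1.3 -283.5   33.4] yaw rel deck deg 0.01 q [ 0.0046  0.9976 -0.0688 -0.0068] F [0.6 0.6 0.6] gap mm 59.3 j [-0.61  0.43  0.26  1.4  -0.01  1.1 ]
```

Emit:
servo_tool:
  series:
    - [0.4,0,0,0.36,0]
    - [0.4,0,0,0.06,0]
    - [0.4,0,-0.15,0,0]
    - [0.4,-0.07,-0.2,0,0]
    - [0.4,-0.07,-0.2,0,0]
    - [0.4,-0.07,-0.2,0,0]
    - [0.4,-0.07,-0.2,0,0]
    - [0.4,0,0,0,0]

```text
time_s: 6.7
ee_pos: [0.5607, -0.2386, 0.1803]
eef_rot: [0.007, 0.998, -0.067, -0.002]
force: [-0.1, -0.1, 0.8]
finger_gap: 0.702
```

```bash
python3 st.py; python3 - <<'E'
from st import *
im=imaging.read_camera('wrist');p=imaging.camera_params('wrist');cv2.imwrite('pics/w3.png',im);np.save('pics/w3.npy',p,allow_pickle=True)
E
```

```text
t 6.7 deck xyz mm [ -17.  -221.1   16.3] yaw rel deck deg 0.25 q [ 0.0071  0.9977 -0.0667 -0.0022] F [-0.1 -0.1  0.8] gap mm 59.7 j [-0.53  0.37  0.11  1.32 -0.01  1.17]
```

View pics/w3.png

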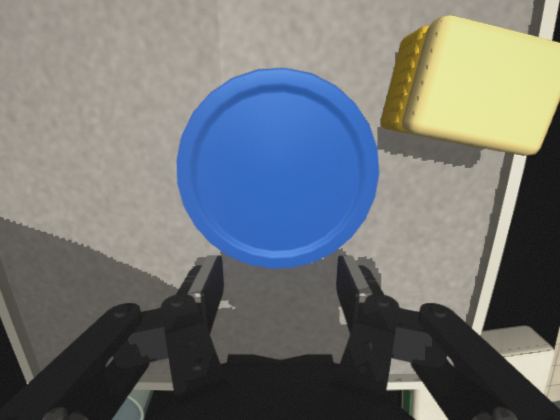

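The blue tin sits centred between the two fingers at (278,168), and the box at (480,85) is clear of it.

```bash
python3 - <<'E'
from st import *
from meas import fit
x=fit('w3','blue',(278,168),105,.214);d=x[:2]-M;print('deck',d@ex,d@ey)
p=np.load('pics/w3.npy',allow_pickle=True).item()
for u in plane(p,[(448,16),(413,128)],.212)[:,:2]: print('box',(u-M)@ex,(u-M)@ey)
E
```

```text
w3 blue [ 0.5666 -0.1873  0.0458] rms 0.0001 51
deck -0.018324839165019268 -0.1694340943607082
box 0.05038956288614309 -0.1027681656637604
box 0.04167529804958038 -0.14697112804260473
```

Emit:
servo_tool:
  series:
    - [0.4,-0.02,-0.21,0,0]
    - [0.4,-0.02,-0.21,0,0]
    - [0.4,0,-0.21,0,0]
    - [0.4,0,-0.21,0,0]
    - [0.4,0,-0.21,0,0]
    - [0.4,0.07,-0.18,0,0]
    - [0.4,0.07,-0.18,0,0]
    - [0.4,0.07,-0.18,0,0]
    - [0.4,0,0,0,0]

```text
time_s: 7.88
ee_pos: [0.5858, -0.1396, 0.1782]
eef_rot: [0.007, 0.998, -0.067, -0.002]
force: [-0.4, -0.1, -0.2]
finger_gap: 0.7
```

```bash
python3 st.py; cat > look.py <<'E'
import sys
from st import *
from meas import fit
t,c=sys.argv[1:3]
im=imaging.read_camera('wrist');p=imaging.camera_params('wrist');cv2.imwrite(f'pics/{t}.png',im);np.save(f'pics/{t}.npy',p,allow_pickle=True)
if c!='none':
    x=fit(t,c,(int(sys.argv[3]),int(sys.argv[4])),105,.214);d=x[:2]-M;print('deck',(1e3*np.array([d@ex,d@ey])).round(1))
E
python3 look.py w4 blue 278 168
```

```text
t 7.88 deck xyz mm [  -5.8 -119.5   14.2] yaw rel deck deg 0.23 q [ 0.0071  0.9977 -0.0669 -0.0023] F [-0.4 -0.1 -0.2] gap mm 59.5 j [-0.37  0.36  0.09  1.31 -0.01  1.34]
w4 blue [ 0.5932 -0.0888  0.0458] rms 0.0002 58
deck [ -5.5 -68.2]
```

Emit:
servo_tool:
  series:
    - [0.4,0.05,-0.18,0,0]
    - [0.4,0.04,-0.18,0,0]
    - [0.4,0,-0.18,0,0]
    - [0.4,0,-0.18,0,0]
    - [0.4,0,-0.15,0,0]
    - [0.4,0,0,0,0]

```text
time_s: 8.68
ee_pos: [0.5986, -0.0855, 0.1774]
eef_rot: [0.007, 0.998, -0.067, -0.002]
force: [-0.7, -0.4, -0.2]
finger_gap: 0.703
```

```bash
python3 st.py; python3 look.py w5 none
```

```text
t 8.68 deck xyz mm [ -0.6 -64.2  13.4] yaw rel deck deg 0.18 q [ 0.0072  0.9977 -0.0673 -0.0024] F [-0.7 -0.4 -0.2] gap mm 59.7 j [-0.27  0.36  0.1   1.31 -0.01  1.43]
```

View pics/w5.png

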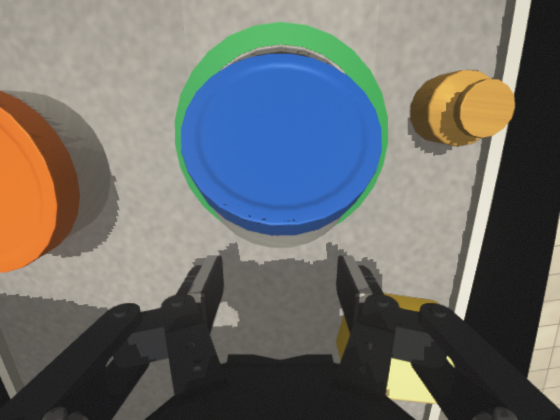

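The blue tin hangs tilted in the mouth. Its raised trailing edge is at about (280,228), on the finger side, so I'll press there with the fingers shut.

Emit:
servo_tool:
  series:
    - [0.4,0,0,-0.7,0]
    - [-1,0,0,-0.6,0]
    - [-1,0,-0.3,0,0]
    - [-1,0,-0.25,0,0]
    - [-1,0,0,0,0]
    - [-1,0,0,0,0]

```text
time_s: 9.48
ee_pos: [0.6025, -0.051, 0.254]
eef_rot: [0.007, 0.998, -0.068, -0.005]
force: [0.2, -0.3, -0.8]
finger_gap: 0.001
```

```bash
python3 st.py
```

```text
t 9.47 deck xyz mm [ -1.4 -29.5  90. ] yaw rel deck deg 0.14 q [ 0.0069  0.9977 -0.0677 -0.0047] F [ 0.2 -0.3 -0.8] gap mm 0.1 j [-0.22  0.36  0.28  1.5  -0.02  1.49]
```

Emit:
servo_tool:
  series:
    - [-1,0,0.06,0.3,0]
    - [-1,0,0,0.2,0]
    - [-1,0,0,0.1,0]
    - [-1,0,0,0.1,0]

```text
time_s: 9.98
ee_pos: [0.6013, -0.0558, 0.2098]
eef_rot: [0.007, 0.998, -0.068, -0.005]
force: [-0.5, -0.5, -0.2]
finger_gap: -0.002
```

Emit:
servo_tool:
  series:
    - [-1,0,0,0.1,0]
    - [-1,0,0,0.1,0]

```text
time_s: 10.22
ee_pos: [0.6014, -0.0561, 0.1974]
eef_rot: [0.007, 0.998, -0.068, -0.005]
force: [-0.4, -0.4, 0.1]
finger_gap: 0.002
```

Emit:
servo_tool:
  series:
    - [-1,0,0,0.1,0]
    - [-1,0,0,0.1,0]

```text
time_s: 10.48
ee_pos: [0.6013, -0.0562, 0.1847]
eef_rot: [0.007, 0.998, -0.068, -0.005]
force: [-0.6, 0.9, 0.5]
finger_gap: -0.002
```

```bash
python3 st.py
```

```text
t 10.47 deck xyz mm [ -1.9 -34.8  20.7] yaw rel deck deg 0.1 q [ 0.007   0.9976 -0.068  -0.0049] F [-0.6  0.9  0.5] gap mm -0.2 j [-0.22  0.36  0.12  1.33 -0.02  1.48]
```

Emit:
servo_tool:
  series:
    - [-1,0,0,0.08,0]
    - [-1,0,0,0.06,0]

```text
time_s: 10.72
ee_pos: [0.6011, -0.0563, 0.1755]
eef_rot: [0.007, 0.998, -0.068, -0.005]
force: [-1.0, -0.3, 1.0]
finger_gap: -0.004
```

Emit:
servo_tool:
  series:
    - [-1,0,0,0.08,0]
    - [-1,0,0,0.06,0]

```text
time_s: 10.98
ee_pos: [0.6011, -0.0564, 0.1667]
eef_rot: [0.007, 0.998, -0.068, -0.005]
force: [0.1, -0.0, -0.0]
finger_gap: 0.001
```

```bash
python3 st.py;python3 look.py w6 none
```

```text
t 10.97 deck xyz mm [ -2.1 -35.    2.7] yaw rel deck deg 0.1 q [ 0.007   0.9977 -0.068  -0.0049] F [ 0.1 -0.  -0. ] gap mm 0.1 j [-0.22  0.37  0.08  1.29 -0.02  1.48]
```

View pics/w6.png

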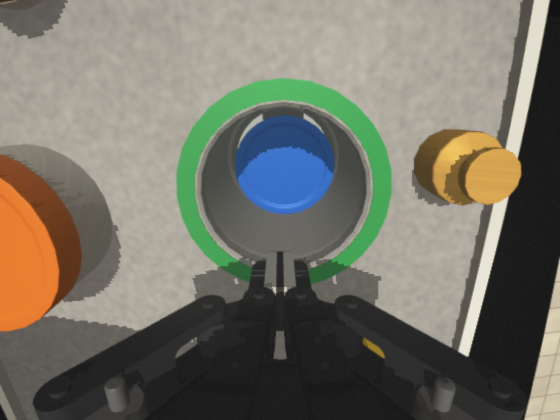

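Blue lies in the tube. Next is white.

Emit:
servo_tool:
  series:
    - [-1,0,0,-0.9,0]
    - [-1,0,0,-0.8,0]
    - [0.4,-0.1,-0.82,0,0]
    - [0.4,-0.1,-0.82,0,0]
    - [0.4,-0.1,-0.82,0,0]
    - [0.4,-0.1,-0.82,0,0]
    - [0.4,-0.1,-0.82,0,0]
    - [0.4,-0.1,-0.82,0,0]
    - [0.4,-0.1,-0.82,0,0]
    - [0.4,0,0,0,0]

```text
time_s: 12.28
ee_pos: [0.6082, 0.302, 0.2661]
eef_rot: [0.006, 0.998, -0.07, -0.005]
force: [-0.0, -0.5, -0.4]
finger_gap: 0.702
```

```bash
python3 st.py
```

```text
t 12.28 deck xyz mm [-44.3 320.9 102.1] yaw rel deck deg -0.09 q [ 0.0064  0.9975 -0.0697 -0.0049] F [-0.  -0.5 -0.4] gap mm 59.7 j [ 0.34  0.51  0.56  1.63 -0.01  2.05]
```

Emit:
servo_tool:
  series:
    - [0.4,0,0.23,0.4,0]
    - [0.4,0,0,0.5,0]
    - [0.4,0,0,0.4,0]
    - [0.4,0,0,0.1,0]
    - [0.4,0,0,0,0]

```text
time_s: 12.9
ee_pos: [0.6062, 0.2848, 0.1814]
eef_rot: [0.007, 0.998, -0.07, -0.004]
force: [0.6, -0.2, -0.5]
finger_gap: 0.701
```

```bash
python3 st.py
```

```text
t 12.9 deck xyz mm [-44.  303.6  17.4] yaw rel deck deg -0.13 q [ 0.0065  0.9975 -0.07   -0.0036] F [ 0.6 -0.2 -0.5] gap mm 59.6 j [ 0.32  0.49  0.31  1.4  -0.01  2.03]
```

Emit:
servo_tool:
  series:
    - [0.4,0,0.15,0,0]
    - [0.4,0.05,0.2,0,0]
    - [0.4,0.05,0.2,0,0]
    - [0.4,0.05,0.2,0,0]
    - [0.4,0.05,0.2,0,0]
    - [0.4,0.05,0.2,0,0]
    - [0.4,0.05,0.2,0,0]
    - [0.4,0.05,0.2,0,0]
    - [0.4,0.05,0.2,0,0]
    - [0.4,0.05,0.2,0,0]
    - [0.4,0.05,0.2,0,0]
    - [0.4,0,0,0,0]

```text
time_s: 14.4
ee_pos: [0.6199, 0.1424, 0.186]
eef_rot: [0.006, 0.997, -0.071, -0.002]
force: [-0.3, 0.4, 0.6]
finger_gap: 0.698
```

```bash
python3 st.py; python3 - <<'E'
from st import *
for n in('scene','side'): cv2.imwrite(f'pics/{n}7.png',imaging.read_camera(n))
a=cv2.resize(cv2.imread('pics/scene7.png')[120:320,130:400],None,fx=1.48,fy=1.48);b=cv2.resize(cv2.imread('pics/side7.png')[130:328,190:390],None,fx=1.5,fy=1.5)[:296]
cv2.imwrite('pics/crop7.png',np.hstack([a,b]))
E
```

```text
t 14.4 deck xyz mm [-10.8 164.5  22. ] yaw rel deck deg -0.21 q [ 0.0059  0.9975 -0.0707 -0.0015] F [-0.3  0.4  0.6] gap mm 59.3 j [ 0.1   0.42  0.21  1.37 -0.01  1.81]
```

View pics/crop7.png

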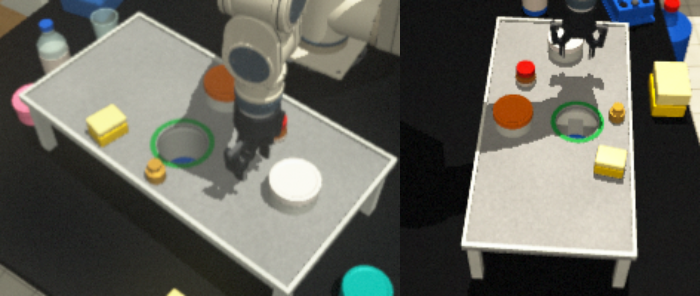

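```bash
python3 look.py w8 white 280 110; python3 - <<'E'
from h import *
p=np.load('pics/w8.npy',allow_pickle=True).item();print(proj(p,[.598,.2275,.214]))
E
```

```text
w8 white [0.6143 0.2213 0.035 ] rms 0.0029 52
deck [-27.2 241.9]
[[205.75812982 113.89622847]]
```

View pics/w8.png

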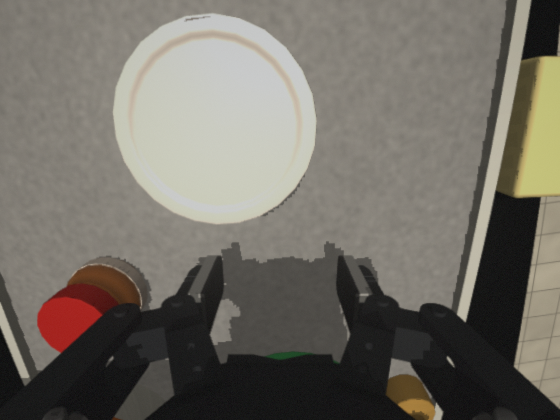

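The white lid is at about (215,118) and has moved only a few mm, so the fingers passed it without carrying it along. I'll go back behind it and push in small, monitored steps.

```bash
python3 - <<'E'
from st import *
p=np.load('pics/w8.npy',allow_pickle=True).item()
for u in [(215.5,118),(115,120),(316,122),(213,14),(218,224)]:
    d=plane(p,[u],.214)[0,:2]-M;print(u,(1e3*np.array([d@ex,d@ey])).round(1))
for n,uv in(('scene7',[(329.5,241)]),('side7',[(300,157)])):
    d=plane(imaging.camera_params(n[:-1]),uv,.214)[0,:2]-M;print(n,(1e3*np.array([d@ex,d@ey])).round(1))
im=cv2.imread('pics/w8.png');print(im[118,215],im[20,300],im[200,240])
E
```

```text
(215.5, 118) [-39.9 244. ]
(115, 120) [-86.  243.7]
(316, 122) [  5.2 242. ]
(213, 14) [-38.4 285.3]
(218, 224) [-42.2 193.1]
scene7 [-40.1 240. ]
side7 [-38.8 214.3]
[195 204 202] [122 130 134] [186 202 200]
```

Emit:
servo_tool:
  series:
    - [0.4,0,0,-0.8,0]
    - [0.4,0,0,-0.6,0]
    - [0.4,-0.18,-0.7,0,0]
    - [0.4,-0.18,-0.7,0,0]
    - [0.4,-0.18,-0.7,0,0]
    - [0.4,0,-0.2,0,0]
    - [0.4,0,0,0,0]

```text
time_s: 15.42
ee_pos: [0.6058, 0.2926, 0.2704]
eef_rot: [0.005, 0.998, -0.069, -0.002]
force: [-0.2, 0.3, 0.2]
finger_gap: 0.7
```

```bash
python3 st.py
```

```text
t 15.43 deck xyz mm [-45.4 311.3 106.4] yaw rel deck deg 0.02 q [ 0.0054  0.9976 -0.0687 -0.002 ] F [-0.2  0.3  0.2] gap mm 59.5 j [ 0.33  0.49  0.54  1.63 -0.01  2.04]
```

Emit:
servo_tool:
  series:
    - [0.4,0.08,0,0.5,0]
    - [0.4,0,0,0.5,0]
    - [0.4,0,0,0.45,0]
    - [0.4,0,0,0.1,0]
    - [0.4,0,0,0,0]

```text
time_s: 16.05
ee_pos: [0.6119, 0.2859, 0.1766]
eef_rot: [0.006, 0.997, -0.071, -0.001]
force: [0.2, 0.2, 0.3]
finger_gap: 0.699
```

```bash
python3 st.py
```

```text
t 16.05 deck xyz mm [-38.5 305.5  12.6] yaw rel deck deg -0.21 q [ 5.600e-03  9.975e-01 -7.070e-02 -8.000e-04] F [0.2 0.2 0.3] gap mm 59.4 j [ 0.32  0.49  0.31  1.39 -0.01  2.03]
```

Emit:
servo_tool:
  series:
    - [0.4,0,0.15,0,0]
    - [0.4,0,0.1,0,0]
    - [0.4,0,0.1,0,0]

```text
time_s: 16.42
ee_pos: [0.6098, 0.2637, 0.1796]
eef_rot: [0.005, 0.997, -0.071, 0.001]
force: [-0.1, -0.4, 0.2]
finger_gap: 0.703
```

```bash
python3 st.py
```

```text
t 16.43 deck xyz mm [-37.5 283.2  15.6] yaw rel deck deg -0.22 q [ 0.0049  0.9975 -0.0708  0.001 ] F [-0.1 -0.4  0.2] gap mm 59.7 j [ 0.29  0.47  0.27  1.38 -0.01  2.  ]
```

Emit:
servo_tool:
  series:
    - [0.4,0,0.1,0,0]
    - [0.4,0,0.1,0,0]

```text
time_s: 16.68
ee_pos: [0.6081, 0.251, 0.1804]
eef_rot: [0.005, 0.997, -0.071, 0.001]
force: [-0.3, 0.4, -0.3]
finger_gap: 0.7
```

```bash
python3 st.py
```

```text
t 16.68 deck xyz mm [-37.4 270.4  16.4] yaw rel deck deg -0.22 q [ 0.0047  0.9975 -0.0708  0.0015] F [-0.3  0.4 -0.3] gap mm 59.5 j [ 0.27  0.45  0.25  1.37 -0.01  1.98]
```

```bash
python3 - <<'E'
from st import *
im=imaging.read_camera('scene');sd=imaging.read_camera('side');cv2.imwrite('pics/scene9.png',im);cv2.imwrite('pics/side9.png',sd)
for t,g in(('0',cv2.imread('pics/scene0.png')),('7',cv2.imread('pics/scene7.png')),('9',im)):
    h=cv2.cvtColor(g,cv2.COLOR_BGR2HSV);m=((h[...,1]<35)&(h[...,2]>205)).astype(np.uint8)[190:290,260:390]
    n,l,s,c=cv2.connectedComponentsWithStats(m);o=np.argsort(-s[1:,4])[:3]+1;print(t,[(c[i].round(1)+[260,190],s[i].tolist()) for i in o])
a=cv2.resize(im[150:320,230:400],None,fx=2.4,fy=2.4);b=cv2.resize(sd[110:210,240:360],None,fx=3.3,fy=4.08)
cv2.imwrite('pics/crop9.png',np.hstack([a,b]))
E
```

```text
0 [(array([332.3, 241.5]), [54, 37, 37, 32, 885]), (array([367.5, 262.1]), [84, 43, 46, 57, 249]), (array([358.7, 205.8]), [69, 0, 61, 35, 149])]
7 [(array([329.2, 240.8]), [52, 36, 36, 30, 840]), (array([367.2, 262.7]), [84, 44, 46, 56, 214]), (array([273.7, 278.9]), [0, 77, 31, 23, 124])]
9 [(array([367.1, 262.8]), [84, 44, 46, 56, 211]), (array([273.8, 279. ]), [0, 77, 31, 23, 121]), (array([377. , 216.2]), [104, 19, 26, 16, 47])]
```

View pics/crop9.png

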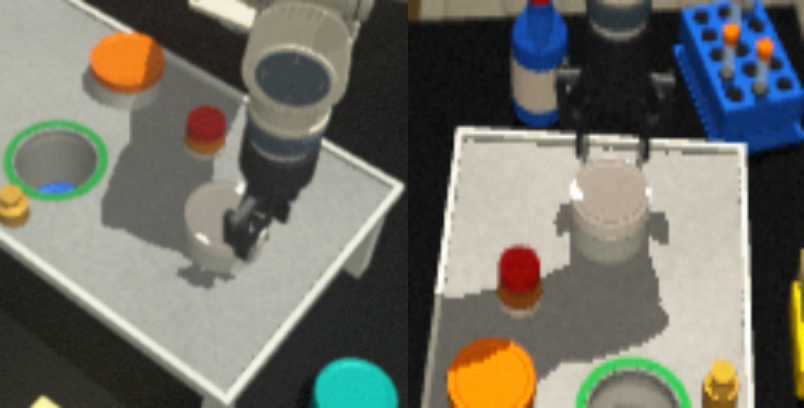

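The tin is now being carried between the fingers. I'll continue in shorter stretches and keep z low.

Emit:
servo_tool:
  series:
    - [0.4,0,0,0.1,0]
    - [0.4,0.03,0.13,0.02,0]
    - [0.4,0.03,0.13,0.02,0]
    - [0.4,0.03,0.13,0.02,0]
    - [0.4,0.03,0.13,0.02,0]
    - [0.4,0,0,0,0]

```text
time_s: 17.52
ee_pos: [0.6111, 0.2163, 0.1688]
eef_rot: [0.005, 0.997, -0.071, 0.001]
force: [0.2, 0.2, 0.7]
finger_gap: 0.7
```

```bash
python3 st.py; cat > wchk.py <<'E'
from st import *
# is the space on the camera side of the fingers empty deck? and where is white stuff in wrist/scene views
im=imaging.read_camera('wrist');h=cv2.cvtColor(im,cv2.COLOR_BGR2HSV)
b=h[60:180,200:360];print('wrist patch mean V,S',b[...,2].mean().round(1),b[...,1].mean().round(1),'max V',b[...,2].max())
c=imaging.read_camera('scene');p=imaging.camera_params('scene');s=r.observe()
e=s['ee_pos'][:2]
# texture of predicted lid spot (52 mm ahead) in the scene and side views
X=np.array([*(e-ey*.052),.214])
for n in('scene','side'):
    g=imaging.read_camera(n);pp=imaging.camera_params(n);u=proj(pp,X)[0];x,y=u.astype(int)
    print(n,u.round(0),'col',g[y-3:y+4,x-3:x+4].reshape(-1,3).mean(0).round(0))
    cv2.imwrite(f'pics/chk_{n}.png',g)
E
python3 wchk.py
```

```text
t 17.52 deck xyz mm [-29.7 236.5   4.8] yaw rel deck deg -0.25 q [ 0.0049  0.9975 -0.0711  0.0012] F [0.2 0.2 0.7] gap mm 59.5 j [ 0.22  0.44  0.2   1.33 -0.01  1.93]
wrist patch mean V,S 147.0 23.5 max V 214
scene [311. 233.] col [137. 149. 154.]
side [302. 162.] col [153. 171. 185.]
```

```bash
cat > ww.py <<'E'
from st import *
im=imaging.read_camera('wrist');p=imaging.camera_params('wrist');h=cv2.cvtColor(im,cv2.COLOR_BGR2HSV)
m=((h[...,2]>165)&(h[...,1]<45)).astype(np.uint8)
n,l,s,c=cv2.connectedComponentsWithStats(m)
for i in np.argsort(-s[1:,4])[:3]+1:
    u=s[i];d=plane(p,[c[i]],.214)[0,:2]-M;print('bbox',u.tolist(),'cent',c[i].round(0),'deck',(1e3*np.array([d@ex,d@ey])).round(0))
g=cv2.resize(im,(28,21),interpolation=cv2.INTER_AREA);print(cv2.cvtColor(g,cv2.COLOR_BGR2HSV)[:14:1,:,2])
cv2.imwrite('pics/ww.png',im)
E
python3 ww.py
```

```text
bbox [0, 48, 560, 303, 12181] cent [339.  96.] deck [ -7. 324.]
bbox [0, 316, 27, 72, 550] cent [ 12. 355.] deck [-176.  195.]
bbox [547, 315, 10, 6, 19] cent [551. 318.] deck [110. 218.]
[[ 22  22  23  23  23  23  23  22  22  22  22  67 168 176 174 158  39  21
   21  21  21  21  20  20  20  20  20  19]
 [ 26  27  28  30  30  29  28  27  26  25  25  23  74 128 121  52  21  21
   21  21  21  21  21  20  20  20  20  20]
 [ 43  55  67  76  86  94 100 108 113 117 123 128 129 139 141 136 139 141
  139 139 139 136 134 131 125 119 113 105]
 [168 164 160 156 156 155 150 150 151 146 146 148 141 141 143 138 137 139
  134 134 137 133 135 136 133 134 136 126]
 [129 134 141 143 144 146 149 151 149 152 151 152 151 150 150 148 145 147
  146 144 145 142 141 142 138 137 137 111]
 [137 141 142 144 147 148 150 152 153 151 153 151 153 151 152 151 148 146
  145 143 141 142 139 140 138 138 130 128]
 [138 140 144 144 147 149 148 151 153 152 154 154 152 151 148 150 149 147
  144 144 142 144 142 141 139 139 116 146]
 [137 138 143 143 146 148 150 152 152 152 154 154 154 151 149 147 148 148
  145 146 142 143 140 141 141 137 102 179]
 [137 140 143 143 145 147 150 153 151 154 154 154 152 151 150 149 148 145
  143 145 143 142 141 142 139 135 107 192]
 [135 138 141 143 144 148 150 150 153 155 154 156 152 152 150 149 147 145
  144 143 142 144 140 139 137 134 123 196]
 [136 137 140 142 144 147 149 151 152 154 154 155 153 151 151 147 148 145
  144 142 143 140 140 138 139 122 149 202]
 [136 137 140 142 145 146 147 149 151 153 153 153 151 149 148 146 145 144
  142 144 141 140 139 139 138 106 177 208]
 [135 138 140 143 145 145 148 148 150 152 139 120 140 131 130 137 121 131
  143 142 141 141 141 139 138 113 189 208]
 [136 137 140 140 142 145 146 147 147 103  71  81 104 108 106 103  80  70
   79 138 142 141 140 139 136 133 126 176]]
```

Emit:
servo_tool:
  series:
    - [0.4,0.03,0.13,-0.06,0]
    - [0.4,0.05,0.16,0,0]
    - [0.4,0.05,0.16,0,0]
    - [0.4,0.05,0.16,0,0]
    - [0.4,0.05,0.16,0,0]
    - [0.4,0,0,0,0]

```text
time_s: 18.52
ee_pos: [0.6186, 0.1661, 0.1733]
eef_rot: [0.005, 0.997, -0.071, 0.001]
force: [-0.9, 0.1, 0.1]
finger_gap: 0.701
```

```bash
python3 st.py;python3 ww.py|grep bbox
```

```text
t 18.52 deck xyz mm [-15.3 187.8   9.3] yaw rel deck deg -0.2 q [ 0.0048  0.9975 -0.0706  0.0013] F [-0.9  0.1  0.1] gap mm 59.6 j [ 0.14  0.43  0.19  1.33 -0.01  1.85]
bbox [472, 0, 82, 334, 3969] cent [515. 158.] deck [ 87. 250.]
bbox [0, 344, 20, 51, 321] cent [  8. 371.] deck [-173.  130.]
bbox [215, 347, 7, 14, 33] cent [218. 353.] deck [-49. 146.]
```

Emit:
servo_tool:
  series:
    - [0.4,0.04,0.16,0,0]
    - [0.4,0.04,0.16,0,0]
    - [0.4,0.04,0.16,0,0]
    - [0.4,0.04,0.16,0,0]
    - [0.4,0.04,0.16,0,0]
    - [0.4,0.03,0.16,0,0]
    - [0.4,0,0,0,0]

```text
time_s: 19.45
ee_pos: [0.6245, 0.1034, 0.1738]
eef_rot: [0.005, 0.998, -0.07, 0.001]
force: [-0.3, 0.9, -0.0]
finger_gap: 0.699
```

```bash
python3 st.py;python3 ww.py|grep bbox; python3 wchk.py; python3 - <<'E'
from st import *
g=cv2.imread('pics/chk_side.png');u=proj(imaging.camera_params('side'),[*(M+ey*.066),.214])[0].astype(int)
print(u,cv2.cvtColor(g,cv2.COLOR_BGR2GRAY)[u[1]-30:u[1]+45:4,u[0]-30:u[0]+32:4])
E
```

```text
t 19.45 deck xyz mm [ -0.9 126.5   9.8] yaw rel deck deg -0.17 q [ 0.0048  0.9975 -0.0704  0.0012] F [-0.3  0.9 -0. ] gap mm 59.4 j [ 0.04  0.41  0.17  1.32 -0.01  1.75]
bbox [456, 0, 72, 320, 3987] cent [494. 150.] deck [ 91. 192.]
bbox [214, 345, 6, 12, 32] cent [217. 350.] deck [-35.  86.]
bbox [555, 241, 5, 8, 16] cent [557. 245.] deck [134. 147.]
wrist patch mean V,S 146.0 23.9 max V 157
scene [273. 218.] col [111. 117. 119.]
side [309. 184.] col [153. 171. 185.]
[308 186] [[207 204 208 208  96  86  22  28  22  19  22  72 174 122 201 193]
 [202 205 204 207  25 207  25  27  24  23  27 118  50  84 200 201]
 [202 206 207 204  22 193  18  24  31  21  23 200  22 195 196 195]
 [199 205 200 208  21  23  45 201 206 198  24  50  23 199 203 201]
 [116 207 200 207 206  75 199 203 201 199  62 156 198 200 204 201]
 [ 91 198 204 204 203 130 197 186 179 199  64 207 199 204 204 206]
 [ 46 201 200 202 203 184 173 172 175 173 176 203 203 206 208 204]
 [100 207 198 202 205 178 172 174 172 173 172 237 208 206 203 207]
 [124 206 207 207 100 177 171 172 172 175 176 167 211 213 210 211]
 [204 206 205 206 101 130 170 181 169 178 176 104 105 207 207 203]
 [208 206 210 202 203 113 143 156 160 154 126 208 124 209 210 199]
 [198 207 208 210 207  63 130 135 137 137  95 204 204 210 198 203]
 [ 76 103 103  98  65  84 125 141 132 108  93  67 206 189  95 108]
 [ 90 101 102  93  85 143 146 151 150 147 125  80 207  75  96  86]
 [ 98 101 101  85 102 139 120 120 118 150 137  78 203 200  96 130]
 [100 102 101 102  69  98 117 120 119  93  83  66 207 205 206 210]
 [103 101 101 100  98  67  84  52  66  93  69  89 195 208 208 210]
 [104 104 102 104 104 100  97  72  74  78  98 122 209 210 205 203]
 [103 100 125 210 209 211 209 209 207 202 202 237 248 243 224 209]]
```

White is lined up in front of the mouth. I'll push it over the rim.

Emit:
servo_tool:
  series:
    - [0.4,0,0.18,0,0]
    - [0.4,0,0.18,0,0]
    - [0.4,0,0.18,0,0]
    - [0.4,0,0.18,0,0]
    - [0.4,0,0.18,0,0]
    - [0.4,0,0.15,0,0]
    - [0.4,0,0,0,0]

```text
time_s: 20.58
ee_pos: [0.6148, 0.0375, 0.1745]
eef_rot: [0.005, 0.998, -0.07, 0.001]
force: [-0.1, -0.7, -0.1]
finger_gap: 0.703
```

```bash
python3 st.py;python3 wchk.py; python3 - <<'E'
from st import *
for n in ('scene','side'):
    g=cv2.imread(f'pics/chk_{n}.png');u=proj(imaging.camera_params(n),[*M,.164])[0].astype(int)
    print(n,u);print(cv2.cvtColor(g,cv2.COLOR_BGR2GRAY)[u[1]-32:u[1]+28:4,u[0]-28:u[0]+30:4])
E
```

```text
t 20.57 deck xyz mm [-1.4 59.9 10.5] yaw rel deck deg -0.1 q [ 0.0048  0.9976 -0.0698  0.0013] F [-0.1 -0.7 -0.1] gap mm 59.7 j [-0.07  0.38  0.12  1.31 -0.01  1.64]
wrist patch mean V,S 149.2 24.0 max V 161
scene [255. 206.] col [ 97. 101. 101.]
side [308. 198.] col [173. 191. 204.]
scene [253 216]
[[189 190 119 108 110 111 107  87  49  53  75  84  70  57  47]
 [184 112 109 110 110 108 107 104  48  48  50  50  53  51  54]
 [108 112 111 109 113 106 108 107  50  55  49  50  53  49  52]
 [110 110 107 105 110 110 110 108  52  49  49  50  48  45  64]
 [109 107 105 107 109 137 158 160 104  61  50  48  47  46  63]
 [106 108 108 106 150 153 103 131  96  47  46  52 111  49 143]
 [106 106 107 147 152 152  63  80  76  53  61  75  72  44 160]
 [109 106  91 155 146 148  70  52  50 119  62  99  83  80 184]
 [123 107  85 147 150 151 121  51  52  62 119 114  87 180 184]
 [185 157  84 120 154 164 166 140  53  58 132 140 143 183 185]
 [185 184 156 117 124 166 146 147 115  58 138 138 184 188 187]
 [188 186 187 179 139 127 145 149 151 153 138 183 189 190 187]
 [187 140 184 175 138  90  85  88  87 166 1
[... 407 characters left out ...]
0 207]
 [206 206 200 204 203 207 202 208 209 212 211 212 212 213 205]
 [207 205 206 204 198 194 191 190 190 194 210 209 207 205 209]
 [204 207 208 106  80 186 189 189 187 192 189 197 210 175 199]
 [206 212 207  95  82 183 187 190 190 187 189  68  98 189 116]
 [212 212 208 150 111 188 190 190 189 190 189  85 100  84  90]
 [208 214 210 154 102 190 191 189 188 190 176 148 205 203 118]
 [103 101  99 100  69 121 185 188 190 183 137  67 201 204 202]
 [105 102  99 105 103  67 108 111 136  86  66 121 205 208 211]
 [106 105 100 101 106 103 103  94  95 100  99 207 207 213 206]
 [102 102 102 101 104  97 100  99  97 100  98 248 248 247 242]
 [101 101  99 105 104 101 101 100 101  98 101 249 248 248 248]]
```

Emit:
servo_tool:
  series:
    - [0.4,0,0,-0.6,0]
    - [-1,0,0,-0.5,0]
    - [-1,0.02,0.2,0,0]
    - [-1,0,0.2,0,0]
    - [-1,0,0,0,0]
    - [-1,0,0,0,0]

```text
time_s: 21.52
ee_pos: [0.6116, 0.0154, 0.2391]
eef_rot: [0.005, 0.998, -0.068, -0.001]
force: [1.1, -0.1, 0.4]
finger_gap: -0.001
```

```bash
python3 st.py
```

```text
t 21.52 deck xyz mm [-1.6 37.6 75.1] yaw rel deck deg 0.08 q [ 0.0046  0.9977 -0.0682 -0.0012] F [ 1.1 -0.1  0.4] gap mm -0.1 j [-0.11  0.36  0.26  1.47 -0.01  1.6 ]
```

Emit:
servo_tool:
  series:
    - [-1,0.02,0.06,0.2,0]
    - [-1,0,0,0.2,0]
    - [-1,0,0,0.1,0]

```text
time_s: 21.9
ee_pos: [0.6119, 0.0115, 0.206]
eef_rot: [0.004, 0.998, -0.068, -0.002]
force: [-0.1, 0.2, 0.6]
finger_gap: -0.001
```

Emit:
servo_tool:
  series:
    - [-1,0,0,0.1,0]
    - [-1,0,0,0.1,0]
    - [-1,0,0,0.1,0]

```text
time_s: 22.28
ee_pos: [0.6117, 0.0116, 0.1865]
eef_rot: [0.004, 0.998, -0.068, -0.002]
force: [-0.0, -0.5, -0.1]
finger_gap: -0.001
```

Emit:
servo_tool:
  series:
    - [-1,0,0,0.08,0]
    - [-1,0,0,0.08,0]
    - [-1,0,0,0.08,0]

```text
time_s: 22.65
ee_pos: [0.6117, 0.0115, 0.1713]
eef_rot: [0.004, 0.998, -0.068, -0.002]
force: [-0.5, -0.3, -0.4]
finger_gap: -0.001
```

```bash
python3 st.py; python3 wchk.py; python3 - <<'E'
from st import *
for n in ('scene','side'):
    g=cv2.imread(f'pics/chk_{n}.png');u=proj(imaging.camera_params(n),[*M,.164])[0].astype(int)
    print(n,u);print(cv2.cvtColor(g,cv2.COLOR_BGR2GRAY)[u[1]-32:u[1]+28:4,u[0]-28:u[0]+30:4])
E
```

```text
t 22.65 deck xyz mm [-0.9 33.7  7.3] yaw rel deck deg 0.12 q [ 0.0045  0.9977 -0.0679 -0.002 ] F [-0.5 -0.3 -0.4] gap mm -0.0 j [-0.11  0.38  0.11  1.3  -0.01  1.59]
wrist patch mean V,S 152.6 24.0 max V 164
scene [248. 202.] col [ 96. 104. 100.]
side [308. 204.] col [118. 131. 136.]
scene [253 216]
[[108 111 110 110 109  97  50  47  53  53  52  53  52  62 148]
 [109 109 111 112 107 111  51  53  56  56  58  54  67  88 117]
 [109 113 111 110 111 104  52  50  48  55  50  51  59 145 157]
 [108 109 108 110 111 108  72  60  49  54  53  52  87 189 187]
 [107 108 109 109 108 105 113  55  50  50  48  60 184 195 188]
 [106 109 110 106  81 105  86 129  53  56  50 179 193 192 191]
 [107 106 108  85  98 100  66  53  53  48 135 141 183 190 190]
 [108 106  89  93 130 131 127 103  54  59 114 132 142 186 191]
 [108 108  83 104 125 131 133 149 143  77  95  95 140 188 185]
 [183 158  83 108 124 164 172 166 166 177 203 121 146 185 187]
 [186 189 157 119 156 167 166 165 168 249 234 140 182 189 190]
 [187 187 188 173  91 156 163 162 164 204 140 182 187 193 187]
 [185 141 188 175 174 154 141 141 144 175 1
[... 407 characters left out ...]
7 209]
 [208 207 200 206 204 204 203  69  48 212 209 211 215 212 206]
 [208 204 207 206 201 202 196 101  52 208 212 211 204 205 209]
 [206 204 207 203 171 157 118  94 109 163 161 207 211 171 200]
 [206 212 207 204 144 114 148 153 149 116 132 145 205 189 118]
 [210 212 208 151 117 145 123 138 139 146 126  70 205  83  92]
 [207 212 211 151  86 175 207 208 176 166 131  64 203 199 125]
 [207 209 206 213 149 254 254 172 254 254  83 148 205 205 198]
 [106  99 198 100 103  67 147 167 167 112  71 200 207 210 212]
 [103 106 101 101 104 103 102  92  91 102 102 100 207 209 204]
 [102 101  99 101 102  98 100  98 100 102  99 167 248 248 242]
 [103 103 102 103 103 102 102 100 103 100  97 167 249 248 248]]
```

Emit:
servo_tool:
  series:
    - [-1,0,0,-0.7,0]
    - [-1,0,0,-0.7,0]
    - [0,0,0.7,0,0]
    - [0,0,0.7,0,0]
    - [0,0,0,0,0]

```text
time_s: 23.48
ee_pos: [0.6009, -0.0725, 0.2603]
eef_rot: [0.005, 0.998, -0.067, -0.001]
force: [0.6, 0.4, -0.0]
finger_gap: 0.503
```

```bash
python3 st.py; python3 look.py w10 none; python3 - <<'E'
from st import *
p=np.load('pics/w10.npy',allow_pickle=True).item()
im=cv2.imread('pics/w10.png')
t=np.linspace(0,2*np.pi,60)
for z,R in((.164,.05),(.108,.047)):
    q=proj(p,np.c_[M[0]+R*np.cos(t),M[1]+R*np.sin(t),np.full(60,z)]).astype(np.int32)
    cv2.polylines(im,[q],True,(0,0,255) if z<.15 else (255,0,255),1)
a=im[:300]
d=cv2.imread('pics/scene0.png');s=imaging.read_camera('side')
cv2.imwrite('pics/w10b.png',np.hstack([im[0:330,100:500],cv2.resize(s[120:320,200:400],(330,330))]))
E
```

```text
t 23.48 deck xyz mm [ -0.  -51.   96.3] yaw rel deck deg 0.22 q [ 0.0048  0.9977 -0.0669 -0.001 ] F [ 0.6  0.4 -0. ] gap mm 42.8 j [-0.25  0.35  0.29  1.51 -0.01  1.45]
```

View pics/w10b.png

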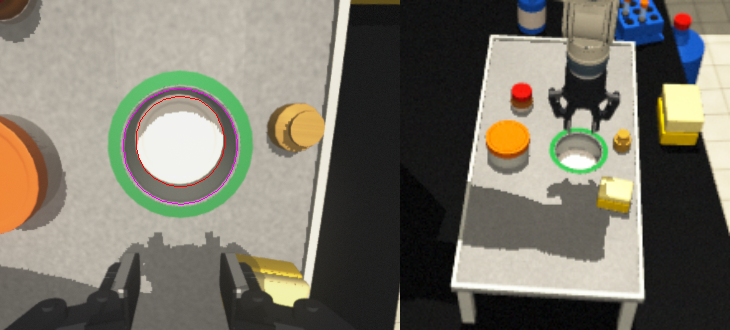

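White lies flat in the tube: the red circle, drawn for a lid 56 mm below the deck, matches the lid. The obstacles haven't moved. Next is orange.

Emit:
servo_tool:
  series:
    - [0.8,-0.84,-0.15,0,0]
    - [0.8,-0.84,-0.15,0,0]
    - [0.8,-0.84,-0.15,0,0]
    - [0.8,-0.84,-0.15,0,0]
    - [0.8,0,0,0,0]

```text
time_s: 24.2
ee_pos: [0.4004, -0.0021, 0.2584]
eef_rot: [0.004, 0.998, -0.063, -0.002]
force: [0.7, -0.5, 0.6]
finger_gap: 0.9
```

Emit:
servo_tool:
  series:
    - [0.8,0,0,0,-1]
    - [0.8,0,0,0,-1]
    - [0.8,0,0,0,-1]
    - [0.8,0,0,0,-1]
    - [0.8,0,0,0,-1]
    - [0.8,0,0,0,-1]
    - [0.8,0,0,0,-1]
    - [0.8,0,0,0,-1]
    - [0.8,0,0,0,-1]
    - [0.8,0,0,0,-1]
    - [0.8,0,0,0,-1]
    - [0.8,0,0,0,-1]
    - [0.8,0,0,0,-1]
    - [0.8,0,0,0,-1]
    - [0.8,0,0,0,-1]
    - [0.8,0,0,0,-0.2]
    - [0.8,0,0,0,0]

```text
time_s: 26.32
ee_pos: [0.413, 0.0065, 0.2579]
eef_rot: [0.002, 0.746, 0.666, -0.002]
force: [0.2, 0.2, 0.7]
finger_gap: 0.898
```

```bash
python3 st.py; python3 - <<'E'
from st import *
for t,g in(('0',cv2.imread('pics/scene0.png')),('now',imaging.read_camera('scene'))): print(t,cent(g,'orange',(283,176),22)[0])
E
```

```text
t 26.32 deck xyz mm [-197.     1.5   93.9] yaw rel deck deg 91.49 q [ 0.0017  0.7455  0.6664 -0.0018] F [0.2 0.2 0.7] gap mm 76.4 j [-0.18  0.01 -0.14  1.41 -0.   -0.07]
0 [282.97885132 175.46743774]
now [282.61322021 175.45994568]
```

Emit:
servo_tool:
  series:
    - [0.8,-0.29,-0.12,0,0.25]
    - [0.8,0,0,0.3,0]
    - [0.8,0,0,0.3,0]
    - [0.8,0,0,0,0]

```text
time_s: 26.88
ee_pos: [0.4044, -0.0105, 0.2214]
eef_rot: [0.002, 0.756, 0.655, -0.002]
force: [0.2, -0.7, -0.3]
finger_gap: 0.898
```

```bash
python3 st.py
```

```text
t 26.88 deck xyz mm [-203.3  -16.6   57.4] yaw rel deck deg 89.7 q [ 0.0021  0.7558  0.6548 -0.0015] F [ 0.2 -0.7 -0.3] gap mm 76.3 j [-0.23  0.   -0.24  1.32 -0.   -0.09]
```

Emit:
servo_tool:
  series:
    - [0.8,0,-0.02,0.4,0]
    - [0.8,0,0,0.3,0]
    - [0.8,0,0,0,0]

```text
time_s: 27.25
ee_pos: [0.4045, -0.0106, 0.1808]
eef_rot: [0.003, 0.757, 0.654, -0.001]
force: [-0.3, 0.2, 1.5]
finger_gap: 0.901
```

```bash
python3 st.py
```

```text
t 27.25 deck xyz mm [-203.2  -16.7   16.8] yaw rel deck deg 89.58 q [ 3.200e-03  7.565e-01  6.540e-01 -6.000e-04] F [-0.3  0.2  1.5] gap mm 76.6 j [-0.23  0.02 -0.33  1.21 -0.   -0.09]
```

Emit:
servo_tool:
  series:
    - [0.8,0,0.15,0.06,0]
    - [0.8,0.03,0.16,0,0]
    - [0.8,0.035,0.16,0,0]
    - [0.8,0.035,0.16,0,0]
    - [0.8,0.035,0.16,0,0]
    - [0.8,0,0,0,0]

```text
time_s: 28.0
ee_pos: [0.4583, -0.0097, 0.1798]
eef_rot: [0.005, 0.757, 0.654, 0.001]
force: [1.3, 0.3, -0.9]
finger_gap: 0.9
```

```bash
python3 st.py; cat > oc.py <<'E'
from st import *
for n in('scene','side'):
    g=imaging.read_camera(n);p=imaging.camera_params(n);m=mask(g,'orange');m[:130]=0;m[260:]=0;m[:,:240]=0 if n=='side' else m[:,:240];m[:,345:]=0
    k,l,s,c=cv2.connectedComponentsWithStats(m);i=1+np.argmax(s[1:,4]);d=plane(p,[s[i][:2]+s[i][2:4]/2],.214)[0,:2]-M
    print(n,s[i].tolist(),'deck',(1e3*np.array([d@ex,d@ey])).round(0))
E
python3 oc.py
```

```text
t 28.0 deck xyz mm [-150.    -8.3   15.8] yaw rel deck deg 89.56 q [4.700e-03 7.566e-01 6.538e-01 5.000e-04] F [ 1.3  0.3 -0.9] gap mm 76.5 j [-0.2   0.11 -0.24  1.22 -0.   -0.06]
scene [269, 164, 24, 24, 437] deck [-142.  -14.]
side [253, 194, 26, 22, 204] deck [-145.  -34.]
```

```bash
cat > cm.py <<'E'
from st import *
def cmap(im,x0,x1,y0,y1,k=3):
    h=cv2.cvtColor(im,cv2.COLOR_BGR2HSV)
    for y in range(y0,y1,k):
        s=''
        for x in range(x0,x1,k):
            H,S,V=map(int,h[y,x])
            s+='#' if V<50 else 'O' if 4<H<18 and S>130 else 'G' if 45<H<80 and S>90 else 'B' if 98<H<128 and S>120 else 'R' if (H<5 or H>174) and S>120 else 'Y' if 18<=H<36 and S>70 else 'w' if V>190 else '.' if V>120 else ':'
        print(y,s)
if __name__=='__main__':
    for n,b in(('scene0',(235,330,140,240)),('scene',(235,330,140,240)),('side0',(235,345,170,235)),('side',(235,345,170,235))):
        g=cv2.imread(f'pics/{n}.png') if '0' in n else imaging.read_camera(n)
        print(n,b);cmap(g,*b)
E
python3 cm.py
```

```text
scene0 (235, 330, 140, 240)
140 w..w:######################:...:
143 www.ww:###################:....:
146 wwww..ww:################:w.....
149 wwwwww..w.:#######::#####www....
152 wwwwwwww..w::##:########:.www...
155 w.wwwwww...ww:##:###:###:::.www.
158 .wwwwwwww....ww:############:..w
161 .wwwwwww.www...w.:##:#:####:#:::
164 wwwwwwwwww..wwOOOOOO:#:::##::##:
167 wwwwwwwwwwwwOOOOOOOOO:#::#::#:##
170 wwwwwwwwwwwwOOOOOOOOOw::::::##:#
173 wwwwwwwwwwwOOOOOOOOOOww.::::#:##
176 wwwwwwwwwwwOOOOOOOOOOw..w:::::::
179 wwwwwwwwww.OOOOOOOOOO.w..ww:::::
182 wwwwwwwwww::OOOOOOOOOwwwww.ww::#
185 wwwwwwwwww.:.OOOOOOO.www.ww..w.:
188 wwwwwwwwww.:....O....www.wwww..w
191 wwwwwwwwwww..........wwwwwwwwww.
194 wwwwwwwwwwwww......wwwwwwwwRwwww
197 wwwwwwwwwwwwwwwwwwwwwwwwwRRRRRww
200 wwwwwwGGwwwwwwwwwwwwwwww.RRRRRww
203 wwwGG....GGwwwwwwwwwwwww:RRRRRww
206 wG.........Gwwwwwwwwwww::RRRROww
209 Gw........:.Gwwwwwwwwww::OOOOOww
212 G.........::Gwwwwwwwwww...OOO.ww
215 .........:::GGwwwwwwwwww......ww
218 .:.......:::GGwwwwwwwwwwwwwwwwww
221 G........:::Gwwwwwwwwwwwwwwww.ww
224 G........::GGwwwwwwwwwwwwwwwwwww
[... 2671 characters left out ...]
###OO:.wwwwwwwwwwwwwwwwwwwww
188 ####wwww####:::wwwwwwwwwwwwwwwwwwwwww
191 ####wwww#:##wwwwwwwwwwwwwwwwwwwwwwwww
194 ####wwww#:##Ywwwwwwwwwwwwwwwwwwwwwwww
197 ####wwwYO:#OYYwwwwwwwwwwwwwwwwwwwwwww
200 ####wwYYO##OYYYwwwwwwGG...GGwwwwwYYww
203 ####.wYYO##OOYYwwwwwG:::.::.GGwwYYYww
206 ###.wwYOO##OOOOwwwwG........:GwwYYYww
209 ###wwwOOO##OOOOwwwwG..........GwOYYww
212 ###www:OOOOOOO:wwwwG...www....Gw.Y.ww
215 ###www:..OOO..:wwwwG.wwwwww.:GGwwwwww
218 ###www:.......:wwwwwGwwwwwww.Gwwwwwww
221 ###.www::...::wwwwwwwGGwwwwGGwwwwwwww
224 ##:wwww:::::::wwwwwwww.GGGGwwwwwwwwww
227 ##.w:::::::::::wwwwwwwwwwwwwwYwwwwwww
230 ##.::::::::::::wwwwwwwwwwwwwwYwwwwwYw
233 ##.:::::::::::::wwwwwwwwwwwwwwwwwwwYw
```

```bash
python3 - <<'E'
from st import *
s=r.observe();e=s['ee_pos'];q=s['eef_rot'];print(e)
from scipy.spatial.transform import Rotation as Rn
R=Rn.from_quat([q[1],q[2],q[3],q[0]]).as_matrix()
for n in('scene','side'):
    p=imaging.camera_params(n)
    for nm,v in(('tcp',(0,0,0)),('f+',(.045,0,-.005)),('f-',(-.045,0,-.005)),('f+up40',(.045,0,-.04)),('f-up40',(-.045,0,-.04))):
        print(n,nm,proj(p,e+R@np.array(v))[0].round(0))
    o=M-.1515*ex-.016*ey;print('tin top',proj(p,[*o,.214])[0].round(0),'base',proj(p,[*o,.164])[0].round(0))
g=imaging.read_camera('side');print('side fine');import cm;cm.cmap(g,235,300,160,226,2)
g=imaging.read_camera('wrist');print('wrist');cm.cmap(g,0,560,0,420,14)
E
```

```text
[ 0.45729566 -0.00962909  0.17999916]
scene tcp [284. 183.]
scene f+ [296. 189.]
scene f- [273. 175.]
scene f+up40 [296. 181.]
scene f-up40 [273. 167.]
tin top [283. 174.] base [282. 185.]
side tcp [265. 206.]
side f+ [267. 195.]
side f- [264. 215.]
side f+up40 [266. 189.]
side f-up40 [263. 208.]
tin top [265. 201.] base [265. 210.]
side fine
160 #########...........:wwwwwwwwwwww
162 ########w...........:wwwwwwwwwwww
164 ########w::.......::.wwwwwwwwwwww
166 ########w::::::::::#:wwwwwwwwwwww
168 ########w#:::::::::#:wwwwwwwwwwww
170 ########w#:::::::::##wwwwwwwwwwww
172 #######:w##::::::.###Rwwwwwwwwwww
174 #######.w#####:######RRwwwwwwwwww
176 #######ww:###########RRwwwwwwwwww
178 #######w.:##########RRRwwwwwwwwww
180 #######www##########RROwwwwwwwwww
182 #######www.########OOOOwwwwwwwwww
184 #######wwwww######OOOO.wwwwwwwwww
186 ######:wwwww######....:wwwwwwwwww
188 ######w.wwww##:###::::wwwwwwwwwww
190 ######w.wwww##:###...wwwwwwwwwwww
192 ######wwwwww#::#::wwwwwwwwwwwwwww
194 ######wwwwww#::#OOYwwwwwwwwwwwwww
196 ######wwwwOY:::##OYYOwwwwwwwwwwww
198 #####:wwwOYYO#:#OOYYYOwwwwwww
[... 1145 characters left out ...]
OOOOOOOO.wwwwwwwwwwwwwwww
210 ::::::..::....OOOOOOOOOYwwwwwwwwwwwwwwww
224 ::::.:::......OOOOOOOOOOOwwwwwwww..wwwww
238 :.::.::.::::.OOOOOOOOOOOOwwwwww.:.OOOwww
252 w:::::::::...OOOOOOOOOOOOOwwww.::OORRRww
266 w:::.:...:...O:OOOOOOOOOOO:www.:OORRRRRR
280 .::::::..:..#::OOOOOOOOOOO:::ww:OORRRRRR
294 ww:::..:...::##OOOOOOOOOOw:#:wwwwORRRRRR
308 wwwwwwwww.##:##OOOOOOOOOOw:#:##wwwRRRRRR
322 wwwwww########wOOOOOOOOOww.#######:RRRww
336 wwwww#########wwwOOOOOwwwww#########ww.w
350 wwww###########wwwGGGGGGww###########www
364 www############w####:::#:G############w.
378 w.#######ww##################:ww#######w
392 .#######www###################ww.#######
406 ########www:#################.www#######
```

With the wide opening, the open fingertips sit higher than I assumed and have ridden over the orange lid. The tin hasn't moved. I'll raise, go back, narrow the opening and push with the TCP lower.

Emit:
servo_tool:
  series:
    - [0.8,0,0,-0.7,0]
    - [0.4,0,0,-0.3,0]
    - [0.4,-0.07,-0.5,0,0]
    - [0.4,-0.07,-0.5,0,0]
    - [0.4,0,0,0,0]

```text
time_s: 28.92
ee_pos: [0.3937, -0.0089, 0.2419]
eef_rot: [0.005, 0.757, 0.654, 0.001]
force: [1.4, 0.1, 0.4]
finger_gap: 0.703
```

```bash
python3 st.py;python3 oc.py
```

```text
t 28.93 deck xyz mm [-214.1  -16.5   77.9] yaw rel deck deg 89.51 q [5.100e-03 7.569e-01 6.535e-01 7.000e-04] F [1.4 0.1 0.4] gap mm 59.7 j [-0.23 -0.03 -0.22  1.37 -0.   -0.09]
scene [268, 164, 30, 24, 565] deck [-145.   -9.]
side [252, 201, 27, 15, 84] deck [-145.  -49.]
```

Emit:
servo_tool:
  series:
    - [0.4,0,0.05,0.5,0]
    - [0.4,0,0,0.45,0]
    - [0.4,0,0,0.2,0]
    - [0.4,0,0,0,0]

```text
time_s: 29.52
ee_pos: [0.4019, -0.0105, 0.1711]
eef_rot: [0.006, 0.757, 0.654, 0.001]
force: [-0.1, -0.2, 0.5]
finger_gap: 0.699
```

```bash
python3 st.py
```

```text
t 29.52 deck xyz mm [-205.7  -16.9    7.1] yaw rel deck deg 89.52 q [0.0057 0.7569 0.6535 0.0013] F [-0.1 -0.2  0.5] gap mm 59.4 j [-0.23  0.01 -0.36  1.18 -0.   -0.09]
```

Emit:
servo_tool:
  series:
    - [0.4,0,0.1,0,0]
    - [0.4,0.02,0.14,0,0]
    - [0.4,0.02,0.14,0,0]
    - [0.4,0,0,0,0]

```text
time_s: 30.02
ee_pos: [0.4284, -0.0119, 0.1734]
eef_rot: [0.007, 0.757, 0.654, 0.002]
force: [0.4, -0.8, 0.3]
finger_gap: 0.7
```

```bash
python3 st.py;python3 - <<'E'
from st import *
import cm
cm.cmap(imaging.read_camera('scene'),235,330,150,240);cm.cmap(imaging.read_camera('side'),235,330,176,226)
E
```

```text
t 30.02 deck xyz mm [-179.3  -14.7    9.4] yaw rel deck deg 89.52 q [0.0071 0.7569 0.6535 0.0023] F [ 0.4 -0.8  0.3] gap mm 59.5 j [-0.22  0.06 -0.31  1.19 -0.   -0.07]
150 wwww.::...:#:#:######::##.......
153 www.:::::..::#::#####::.::......
156 w.:::::::::..:#::#::#:::.:#:....
159 w::::::::::::.::######:#:####:..
162 .:::::::::::::::::##:#:#:#######
165 w.:::::::::::::::ww::#:::#######
168 www.::::::::.OOOO..w.:::########
171 wwww.:::::.OOOOOOOO.:::::#######
174 wwwww.::::OOOOOOOOOO:::w:###:###
177 wwwwwww...OOOOOOOOOO....ww:#####
180 wwwwwwwww.OOOOOOOOOO.www..ww:##:
183 wwwwwwwww.OOOOOOOOOO:.wwww..w.##
186 wwwwwwwww:OOOOOOOOOO.wwwwwww.ww:
189 wwwwwwww.:.OOOOOOOO.wwwwwwwwww.w
192 wwwwwwwww.....OOO...wwwww.wwww..
195 wwwwwwwwww.........wwwwwwwRRRwww
198 wwwwwwwwwwww......wwwwwwwRRRRRww
201 wwwwGGGGGwwwwwwwwwwwwwww.RRRRRww
204 wwGG......Gwwwwwwwwwwww.:RRRRRww
207 wG.......:.GGwwwwwwwwww::ORRROww
210 G.........:.Gwwwwwwwwww..OOOOOww
213 G.........::GGwwwwwwwwww...O..ww
216 ......www.::GGwwwwwwwwwww....w.w
219 ....wwwwww.:G.wwwww.wwwwwwwwwwww
222 G..wwwwwwww.Gwwwwwwwwwwwwwwwwwww
225 GGwwwwwwwwwG.wwwwwwwwwwwwwwwwwww
228 YwGwwwwwwwG.wwwwwwwwwwwwwwwwwwww
231 YYGGGGGGGGwwwwwwwwwwwwwwwwwwwwww
234 YYYwww.wwwwwwwwwwwwwwwwwwwwwwwww
237 YYYwwwwwwwwwwwwwwwwwwwwwwwwwwwww
176 ######::###RRRRwwwwwwwwwwwwwwwww
179 ###########ORRR.wwwwwwwwwwwwwwww
182 ##########:OOOO.wwwwwwwwwwwwwwww
185 ####:####:w.OO:.wwwwwwwwwwwwwwww
188 ####w####ww.:::wwwwwwwwwwwwwwwww
191 ####w#:##wwwwwwwwwwwwwwwwwwwwwww
194 ####w::##wYYYOYwwwwwwwwwwwwwwwww
197 ####w#:##OYYYYYYwwwwwwwwwwwwwwww
200 ####w###OOYYYYYYYwwwwGG...GGwwww
203 ####.:##OOYYYYYYYwwwG:::.::.GGww
206 ###.w.##OOOYYYYYOwwG........:Gww
209 ###www:#OOOYYYYYOwwG..........Gw
212 ###wwww::OOYYYOO:wwG...www....Gw
215 ###www:::..OOO..:wwG.wwwwww.:GGw
218 ###ww::::......:.wwwGwwwwwww.Gww
221 ###.::::::::.:::wwwwwGGwwwwGGwww
224 ##:w:::::::::.wwwwwwww.GGGGwwwww
```

Emit:
servo_tool:
  series:
    - [0.4,0.04,0.15,0.03,0]
    - [0.4,0.04,0.15,0.01,0]
    - [0.4,0.04,0.15,0.01,0]
    - [0.4,0.04,0.15,0.01,0]
    - [0.4,0.04,0.15,0.01,0]
    - [0.4,0.03,0.15,0.01,0]
    - [0.4,0,0,0,0]

```text
time_s: 31.0
ee_pos: [0.4873, -0.0055, 0.1687]
eef_rot: [0.007, 0.757, 0.654, 0.002]
force: [-0.1, 0.5, 0.0]
finger_gap: 0.701
```

```bash
python3 st.py;python3 - <<'E'
from st import *
import cm
cm.cmap(imaging.read_camera('scene'),215,320,156,240);cm.cmap(imaging.read_camera('side'),245,340,182,228)
for n in('scene','side'): print(proj(imaging.camera_params(n),[*(M-.068*ex),.214]))
E
```

```text
t 31.0 deck xyz mm [-121.8   -0.3    4.7] yaw rel deck deg 89.52 q [0.0069 0.7569 0.6535 0.0021] F [-0.1  0.5  0. ] gap mm 59.6 j [-0.18  0.16 -0.21  1.19 -0.01 -0.03]
156 wwwwwwww.w.:::::#:##:::::#########:
159 wwwww.ww..::::::#::#:#::::#########
162 www.www.:::::::::::####:#::########
165 wwwwww.::::::::::::##:::#::########
168 wwww..::::::::::::#:::###::.::#####
171 wwww.::::::::::::::::.::::::::#####
174 wwww.::::::::::::::#:..::::::ww:###
177 wwwww.:::::::::::::#:ww::::::..w.:#
180 wwwwwww.::::::::.OOO.ww.:::::ww..w:
183 wwwwwwww.:::::.OOOOOOO.w::::.www..w
186 wwwwwwwww.:::.OOOOOOOOO.:::wwww..ww
189 wwwwwwwwww...OOOOOOOOOOO::.wwwwwwww
192 wwwwwwwwwwwwwOOOOOOOOOOO..wwwwwwwww
195 wwwwwwwwwwww.OOOOOOOOOOO..wwwwwwRRR
198 wwwwwwwwwwww.:OOOOOOOOOO:.wwwwwRRRR
201 wwwwwwwwwwwGGGOOOOOOOOO..wwwwwwRRRR
204 YwwwwwwwwG...:..OOOOOO..wwwwww.ORRR
207 YwwwwwwGG...............wwwww.:ORRR
210 YwwwwwwG...............wwwwwww::OOO
213 wwwwwwG..............wwwwwwwww.....
216 wwwwwwG.........:::Gwwwwwwwwwwww...
219 wwwwwwG...wwww....:Gwwwwwwwwwwwwwww
222 .wwwwwG..wwwwwwww.GGwwwwwwwwwwww.ww
225 wwwwwwwG.wwwwwwwwwGwwwwwwwwwwwwwwww
228 .wwwwwYYGwwwwwwwGGwwwwwwwwwwwwwwwww
231 wwwwwYYYYGGGGGGG.wwwwwwwwwwwwwwwwww
234 wwwwwYYYYwwww.wwwwwwwwwwwwwwwwwwwww
237 wwww.YYYY.wwwwwwwwwwwwwwwwwwwwwwwww
182 #wwwww.######wwwwwwwwwwwwwwwwwww
185 #wwwwwww####wwwwwwwwwwwwwwwwwwww
188 #wwwwwww####wwwwwwwwwwwwwwwwwwww
191 #wwwwwww#:#.wYYYwwwwwwwwwwwwwwww
194 #wwwwwww#:#OYYYYYYwwwwwwwwwwwwww
197 :.wwwwww#:#OYYYYYYYwwwwwwwwwwwww
200 wwwwwwww#:#OYYYYYYOG...GGwwwwYYY
203 wwwwwwww###OOYYYYYY:..::.GwwwYYY
206 wwwwwwww:#:OOYYYYOO.....:.GwYYYY
209 wwwwwwwww#:OOYOYYO:......:GwYOYY
212 wwwwwwww:::.OOOOO.:wwww...Gww:Y.
215 wwwwwww::::.......wwwwww.:Gwwwww
218 wwwwwww::::::...:GwwwwwwwGGwwwww
221 wwwwww:::::::::::wGwwwwwGGwwwwww
224 wwwwww::::::::wwwwwwGGGGwwwwwwww
227 ::::::::::::::wwwwwwwwwwwwwYwwww
[[268.23508273 191.7466449 ]]
[[288.75929508 199.01137882]]
```

Emit:
servo_tool:
  series:
    - [0.4,0,0.17,0,0]
    - [0.4,0,0.17,0,0]
    - [0.4,0,0.17,0.01,0]
    - [0.4,0,0.17,0.01,0]
    - [0.4,0,0.17,0.01,0]
    - [0.4,0,0.15,0,0]
    - [0.4,0,0,0,0]

```text
time_s: 31.98
ee_pos: [0.5504, -0.0152, 0.1676]
eef_rot: [0.007, 0.757, 0.653, 0.002]
force: [-0.1, 0.3, -0.1]
finger_gap: 0.697
```

```bash
python3 st.py;python3 - <<'E'
from st import *
import cm
cm.cmap(imaging.read_camera('scene'),205,310,170,245);cm.cmap(imaging.read_camera('side'),255,350,182,235)
E
```

```text
t 31.98 deck xyz mm [-58.   -1.2   3.6] yaw rel deck deg 89.49 q [0.0069 0.757  0.6533 0.0022] F [-0.1  0.3 -0.1] gap mm 59.3 j [-0.18  0.26 -0.07  1.22 -0.01 -0.03]
170 wwwwwww.:::::::::#:::::::w.w..ww:##
173 .ww.w..::::::::::::::::::.wwww..w.#
176 wwwww.:::::::::#::##:##::wwwwwww..w
179 wwww::::::::::::::::#:::....www.w..
182 ..w::::::::::::::#:.::#:::.:w.ww.ww
185 ww.::::::::::::::::..:.:::::wwwwww.
188 www.::::::::::::::#.w::::::.wwww.w.
191 Ywwww.:::::::::::::.ww:.:::.wwwwwww
194 YYwwww.:::::::::::::.w.::::wwwwww.w
197 YYYwwww.:::::.OOOO::.w.:::wwwwwwwww
200 YwYYwwww.:.:OOOOOOO::..::wwwwwwwww.
203 YYYYwwwwwwwOOOOOOOOO.:.:.wwwwwwww.:
206 YYYY.wwwww.OOOOOOOOOw.:.wwwwww.ww::
209 YYYY.wwwwwYOOOOOOOOOwwG:.wwwwwwww::
212 YYYwwwwwwwOOOOOOOOOOOwG.wwwwww.ww..
215 Y..wwwwwwGOOOOOOOOOOwwGGwww.wwww.w.
218 wwwwwwwwwGOOOOOOOOOOwwGGwwwwwwwwwww
221 wwwwwwwwwGGOOOOOOOO...Gwww.wwwwww.w
224 wwwwwwwww.GOOOOOOOO..GGwwwwww.wwwww
227 wwwwwwwwwYYG.OOOO...GGwwwwwwwwwwwww
230 www.wwwwwYYYGGG.GGGG.wwwwwwwwwwwwww
233 .wwwwwwwYYYYY....wwwwwwwwwwwwwwwwww
236 #:.wwww.YYYYYwwwwwwwwwwwwwwwwwwwwww
239 ##:.www.YYYYYwwwwwwwwwwwwwwwww.wwww
242 ###:..ww.YYY.wwwwwwwwwwwwwwwww.ww.w
182 wwww.OOOO:######.wwwwwwwwwwwww##
185 wwww:.O.:w:####.wwwwwwwwwwwwww##
188 wwwww:::www####wwwwwwwwwwwwwww##
191 wwwwwwwwwww#:#:wwwwwwwwwwwwwww##
194 wwwwwwwwwww::#wwwwwwwwwwwwwwww##
197 wwwwwwwwwww#:#wwOOOOOwwwwwwwww##
200 wwwwwwwwwww#:#GOOOOOOOwwwwYYww##
203 wwwwwwwwwww###.OOOOOOOYwwYYYYw##
206 wwwwwwwwwww###.OOOOOOOYGwYYYYw##
209 wwwwwwwwwww.#:.OOOOOOOYGwYYYYw##
212 wwwwwwwwwww:G:.OOOOOOOOGwwY:w.##
215 wwwwwwwwww:::G..OOOOOOOGwwwww.##
218 wwwwwwwww::::G:..YOOOOGwwwwww.:#
221 wwwwwwwww:::::GG...:GG.wwwwwww:#
224 wwwwwwwww:::::::GGGGwwwwwwwwww.#
227 ::::w::::::::::::wwwwwwwYwwwww.#
230 :::::::::::::::::wwwwwwwwwwwww.#
233 :::::::::::::::::.wwwwYwwwwwwww#
```

Orange hangs tilted in the mouth, so I'll press its raised edge on the -x side.

Emit:
servo_tool:
  series:
    - [0.4,0,0,-0.7,0]
    - [-1,0,0,-0.5,0]
    - [-1,0.02,0.2,0,0]
    - [-1,0,0.2,0,0]
    - [-1,0,0,0,0]
    - [-1,0,0,0,0]

```text
time_s: 32.83
ee_pos: [0.5719, -0.0165, 0.2393]
eef_rot: [0.005, 0.757, 0.653, 0.001]
force: [-0.2, -0.7, -0.0]
finger_gap: -0.001
```

```bash
python3 st.py
```

```text
t 32.83 deck xyz mm [-36.6   0.5  75.3] yaw rel deck deg 89.51 q [5.000e-03 7.570e-01 6.535e-01 6.000e-04] F [-0.2 -0.7 -0. ] gap mm -0.1 j [-0.17  0.28  0.14  1.42 -0.01 -0.03]
```

Emit:
servo_tool:
  series:
    - [-1,0,0,0.2,0]
    - [-1,0,0,0.2,0]
    - [-1,0,0,0.1,0]

```text
time_s: 33.2
ee_pos: [0.5712, -0.0166, 0.2063]
eef_rot: [0.004, 0.757, 0.653, 0.0]
force: [-0.6, 0.2, -0.1]
finger_gap: -0.002
```

Emit:
servo_tool:
  series:
    - [-1,0,0,0.1,0]
    - [-1,0,0,0.1,0]

```text
time_s: 33.45
ee_pos: [0.5711, -0.0166, 0.1933]
eef_rot: [0.004, 0.757, 0.653, -0.0]
force: [-0.3, 0.1, 0.2]
finger_gap: 0.0
```

```bash
python3 st.py
```

```text
t 33.45 deck xyz mm [-37.3   0.3  29.3] yaw rel deck deg 89.51 q [ 4.200e-03  7.569e-01  6.535e-01 -1.000e-04] F [-0.3  0.1  0.2] gap mm 0.0 j [-0.17  0.29  0.04  1.31 -0.01 -0.03]
```

Emit:
servo_tool:
  series:
    - [-1,0,0.07,0.05,0]
    - [-1,0,0,0.08,0]
    - [-1,0,0,0.06,0]

```text
time_s: 33.83
ee_pos: [0.5758, -0.0174, 0.1813]
eef_rot: [0.004, 0.757, 0.653, 0.0]
force: [0.1, -0.2, -0.1]
finger_gap: 0.002
```

Emit:
servo_tool:
  series:
    - [-1,0,0,0.06,0]
    - [-1,0,0,0.06,0]

```text
time_s: 34.08
ee_pos: [0.5759, -0.0175, 0.1737]
eef_rot: [0.004, 0.757, 0.653, 0.0]
force: [-0.2, 0.4, -0.7]
finger_gap: 0.004
```

Emit:
servo_tool:
  series:
    - [-1,0,0,0.06,0]
    - [-1,0,0,0.05,0]

```text
time_s: 34.33
ee_pos: [0.5759, -0.0175, 0.1666]
eef_rot: [0.004, 0.757, 0.653, 0.0]
force: [0.3, -0.5, 0.6]
finger_gap: 0.004
```

```bash
python3 st.py;python3 - <<'E'
from st import *
import cm
cm.cmap(imaging.read_camera('scene'),205,310,170,245);cm.cmap(imaging.read_camera('side'),255,350,182,235)
E
```

```text
t 34.33 deck xyz mm [-32.4   0.    2.6] yaw rel deck deg 89.5 q [4.500e-03 7.570e-01 6.534e-01 1.000e-04] F [ 0.3 -0.5  0.6] gap mm 0.4 j [-0.17  0.31 -0.    1.25 -0.01 -0.03]
170 ww.www...:::::::::::::::.w....ww:##
173 ..w.ww.:::::::#::::::::.w..www..w.#
176 .wwww.:::::::::::::::::.www.w.ww..w
179 .ww.:::::::::::#:::::::wwww.ww.w...
182 ...::::::::::::::::::::www.ww.ww...
185 w.::::::::::::::::::#:.wwwwwwwwww..
188 .::::::::::::::::::::::..wwwwwww...
191 YY:::::::::::::::::::.:.:.ww.wwww.w
194 YY.:::::::::::::.:::::::.wwwwww.w.w
197 YYY.:::::::::::::::::::.wwwwwwwwwww
200 YYYY.::::::::::::::::.wwwwwwwwwww..
203 wYYYw.:::::::G::::::Gwwwwwwwww.w.w:
206 YYYY.w...::G:::OOO...Gwwwwww.ww.w::
209 YYYY.wwww.G.:OOOOOOOO.G.wwww.wwww::
212 YYYww...w.G.OOOOOOOOO.G.wwwwwww.w..
215 Y..www.wwG.OOOOOOOOOOOGGwwwww.ww.w.
218 .wwwwwww.G.OOOOOOOOOOOGG......wwwww
221 wwwwwww.wGGOOOOOOOOOOOGwww.w.ww....
224 ww.wwwww..G.OOOOOOOOOGG.wwwww.wwww.
227 ww.wwww.wYYG.OOOOOOOGG..wwww.w.wwww
230 www.wwwwwYYYGGGYY.GG.wwwww..wwwwwww
233 .wwwwwwwYYYYY......wwwwww.wwwwwwwww
236 #:.wwww.YYYYYwwwwwwwwwwwwwwwwwwwwww
239 ##:.www.YYYYYwwwwwwwwwwwwwwwww.wwww
242 ###:..ww.YYY.wwwwwwwwwwwwww.www.w.w
182 wwww.OOOOwww#######wwwwwwwwwww##
185 wwww:.O..wwww#####.wwwwwwwwwww##
188 wwwww:::wwwww:###wwwwwwwwwwwww##
191 wwwwwwwwwwwww.#:#wwwwwwwwwwwww##
194 wwwwwwwwwwwww.#:#wwwwwwwwwwwww##
197 wwwwwwwwwwwwww#::wwwwwwwwwwwww##
200 wwwwwwwwwwwwww#::..GGGwwwwYYww##
203 wwwwwwwwwwwwwG:#YYYO:.GwwYYYYw##
206 wwwwwwwwwwwwwGOOYYYYOOwGwYYYYw##
209 wwwwwwwwwwwwG.OOOYYYYY:GwYYYYw##
212 wwwwwwwwwwwwGYOOOYYYYO:Gww::w.##
215 wwwwwwwwwwwwwGOOOYYYYY.Gwwwww.##
218 wwwwwwwwwwww:GYOOOYYOOGwwwwww.:#
221 wwwwwwwwwwww::GGOOOY.G.wwwwwww:#
224 ::wwwwwwwww:::::GGGGwwwwwwwwww.#
227 :::::::w::::::::::::wwwwYwwwww.#
230 ::::::::::::::::::::wwwwwwwwww.#
233 ::::::::::::::::::::wwYwwwwwwww#
```

Emit:
servo_tool:
  series:
    - [-1,0,0,-0.7,0]
    - [-1,0,0,-0.9,0]
    - [-1,0,0.7,0,0]
    - [-1,0,0.7,0,0]
    - [-1,0,0,0,0]

```text
time_s: 35.05
ee_pos: [0.6601, -0.0293, 0.267]
eef_rot: [0.005, 0.757, 0.653, 0.001]
force: [0.1, -0.8, -0.7]
finger_gap: 0.001
```

```bash
python3 st.py;python3 look.py w11 none; python3 - <<'E'
from st import *
from meas import fit
p=np.load('pics/w11.npy',allow_pickle=True).item()
u=proj(p,[*M,.158])[0];print(u)
for z in(.148,.158,.168):
    x=fit('w11','orange',u,110,z);d=x[:2]-M;print(z,'deck mm',(1e3*np.array([d@ex,d@ey])).round(1))
I={n:imaging.read_camera(n) for n in('scene','side')}
for n in I: cv2.imwrite(f'pics/{n}_end.png',I[n])
e=[cent(I[n],'orange',proj(imaging.camera_params(n),[*M,.158])[0],20)[0] for n in I];print('tri',tri([ray(imaging.camera_params(n),q) for n,q in zip(I,e)]))
for name,c,a,b,ra in [('jarcap','red',(316,202),(273,177),14),('box','yellow',(203,204),(330,238),18),('weight','brass',(235,235),(335,205),12)]:
    for n,q in(('scene',a),('side',b)):
        try: print(name,n,cent(cv2.imread(f'pics/{n}0.png'),c,q,ra)[0].round(1),cent(I[n],c,q,ra)[0].round(1))
        except Exception as ex_: print(name,n,ex_)
for n in I:
    d=cv2.absdiff(cv2.imread(f'pics/{n}0.png'),I[n]).max(2)>45
    k,l,s,c=cv2.connectedComponentsWithStats(cv2.morphologyEx(d.astype(np.uint8),cv2.MORPH_OPEN,np.ones((3,3))));print(n,[t.tolist() for t in s[1:] if t[4]>25])
E
```

```text
t 35.05 deck xyz mm [ 52.6  -0.  103. ] yaw rel deck deg 89.51 q [4.900e-03 7.569e-01 6.535e-01 5.000e-04] F [ 0.1 -0.8 -0.7] gap mm 0.1 j [-0.17  0.45  0.46  1.58 -0.01 -0.02]
[278.45526285 145.33152721]
w11 orange [ 0.6071 -0.0246  0.046 ] rms 0.0012 37
0.148 deck mm [-0.6 -2.7]
w11 orange [ 0.6062 -0.0243  0.0444] rms 0.0011 37
0.158 deck mm [-1.5 -2.5]
w11 orange [ 0.6053 -0.0239  0.0428] rms 0.0011 37
0.168 deck mm [-2.5 -2.3]
tri (array([ 0.61247407, -0.00783655,  0.17944479]), [np.float64(9.495357336434482), np.float64(9.495357336434482)])
jarcap scene [315.5 201.3] [315.5 201.3]
jarcap side [273.4 175.5] [273.5 175.6]
box scene [202.4 204.2] [201.8 203.9]
box side [330.1 235. ] [330.  237.2]
weight scene [234.7 235.6] [234.7 235.4]
weight side [334.1 205. ] [334.1 205. ]
scene [[191, 0, 223, 61, 7565], [415, 0, 22, 21, 280], [480, 0, 80, 38, 1699], [453, 13, 12, 11, 92], [395, 21, 15, 25, 106], [408, 22, 8, 42, 201], [417, 28, 25, 33, 528], [537, 43, 23, 32, 577], [226, 44, 28, 28, 570], [529, 63, 6, 6, 31], [198, 65, 14, 8, 72], [524, 71, 36, 37, 365], [177, 73, 122, 158, 8457], [388, 73, 5, 21, 99], [549, 73, 11, 13, 74], [321, 92, 49, 52, 1453], [371, 95, 18, 28, 387], [552, 100, 8, 9, 45], [528, 109, 14, 19, 165], [479, 118, 46, 43, 864], [367, 121, 50, 46, 1409], [513, 138, 21, 34, 303], [313, 142, 25, 16, 155], [335, 157, 25, 15, 148], [309, 228, 41, 35, 967]]
side [[40, 0, 313, 259, 23308], [351, 92, 4, 9, 34], [316, 99, 35, 90, 1820], [288, 145, 24, 29, 558], [237, 193, 104, 90, 5048], [115, 230, 5, 9, 35], [160, 236, 17, 27, 211], [124, 260, 7, 5, 33]]
```

```bash
python3 - <<'E'
from st import *
import cm
p=np.load('pics/w11.npy',allow_pickle=True).item();im=cv2.imread('pics/w11.png')
h=cv2.cvtColor(im,cv2.COLOR_BGR2HSV);m=((h[...,0]>3)&(h[...,0]<20)&(h[...,1]>130)).astype(np.uint8)
g=((h[...,0]>45)&(h[...,0]<80)&(h[...,1]>90)).astype(np.uint8)
for nm,k in(('orange',m),('green',g)):
    n,l,s,c=cv2.connectedComponentsWithStats(k);i=1+np.argmax(s[1:,4]);print(nm,s[i],c[i])
t=np.deg2rad(np.arange(0,360,30))
for z,R in((.158,.047),(.164,.05),(.164,.062)):
    q=proj(p,np.array([[*(M+R*(np.cos(a)*ex+np.sin(a)*ey)),z] for a in t]));print(z,R,'bbox',q.min(0).round(0),q.max(0).round(0))
cm.cmap(im,150,410,30,260,7)
E
```

```text
orange [ 228   88  102  105 8356] [278.50897559 139.81294878]
green [ 208   68  141  144 4685] [278.13361793 135.58399146]
0.158 0.047 bbox [227.  91.] [330. 195.]
0.164 0.05 bbox [223.  87.] [334. 199.]
0.164 0.062 bbox [210.  71.] [347. 211.]
30 :::...................................
37 :::...................................
44 :::...................................
51 :::...................................
58 :::...................................
65 :::...................................
72 :::............GGGGGGG................
79 :::..........GGGGGGGGGGG..............
86 ::..........GGG..:::..GGG.......w.....
93 ::.........GGG.:OOOOOO:.GG.w..........
100 ::........GGG.OOOOOOOOOO.GGw..w.......
107 ::........GG.OOOOOOOOOOO:.GGw.....ww..
114 ::.......GG..OOOOOOOOOOOO:GGw..w..w..w
121 ::.......GG:OOOOOOOOOOOOOO.G..ww......
128 :........GG:OOOOOOOOOOOOOO:GGw..w.w...
135 ::.......G..OOOOOOOOOOOOOO:GG..ww...w.
142 ::.......G..OOOOOOOOOOOOOO:GG.w.......
149 :::......G.:OOOOOOOOOOOOOO:GGw.ww..w.w
156 :::......GG:OOOOOOOOOOOOOO.GGww....www
163 :::......GG.OOOOOOOOOOOOO:.G.ww.....w.
170 ::::::::..G.:OOOOOOOOOOOO:GG.wwww....w
177 ::::::::::GG.:OOOOOOOOOO:.G....w....ww
184 :::::::::::GG.:OOOOOOOO:.GG..www.w...w
191 ::::::::::::GG.::OOO.:.GGG..www..w.w..
198 YYYY:::::::::GGG::...GGGG....w.www....
205 YYYY:::::::::::GGGGGGGG...............
212 YYYY::::::::::::::....................
219 YYYY::::::::..........................
226 YYYY::::::::.......:Y:Y...............
233 YYYY:::::::.......::YYYY..............
240 YYYY:::::.........:YYYYYY.............
247 YYYY:::...........:YYYYYY.............
254 YYYY.............::::YYYY.............
```

```bash
python3 -c "
from workcell import r
print(r.sign_off())"
```

```text
the job is handed in; nothing more can be done
None
```

I loaded blue, then white, then orange into the tube, each slid along the deck and over the rim with two half-open fingers. I handed the job in at about 35 s on the robot's clock, with the gripper clear of everything.

**Last checks**
- **Orange:** the lid's outline in the wrist picture matches a flat lid 6 mm below the deck to within about 3 pixels.
- **White:** when checked before orange went in, its lid fitted a flat circle 56 mm below the deck.
- **Blue:** it was seen at the bottom of the tube, but I only infer that it lies flat, from white's height above it.
- **Jar, tip box and weight:** the jar and weight show no movement between the first and last pictures. The box's centre differs by about 2 pixels in the side view. The bench bottles and beaker showed no change I would attribute to movement, though the arm's shadow covers part of those pictures.

**What went wrong or disagreed**
- **Failed pushes:** my first push on white and my first on orange went over the tins without carrying them, because the fingers were too high. White moved about 4 mm and orange did not move. I repeated both pushes lower, with a narrower opening for orange, and they worked.
- **Pressing:** no press-down showed a noticeable force in the readings I took. Each tin was tilted before its press and had dropped after it.
- **Two-camera check:** triangulating orange from the scene and side views at the end left a 9.5 mm residual. The arm and its shadow partly covered the lid, so I trusted the wrist picture instead.
- **Pictures:** I used all 12 viewable pictures before orange went in, so the orange checks are from numbers and colour maps only.

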